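Measure the cup tray with a locked tape, then reload and shut it

TASK

I am cutting a divider for the cup tray out of the plywood strip. Pull the tray of the low cabinet fully out, hook the end of the tape measure over the outside of its left rim, draw the case straight across until its back is against the right rim, stand it on the tray floor and press the thumb lock down there; then stand the tape, still locked at that length, on the plywood strip with the blade lengthways along it. Put all the red espresso cups back in the tray, upright, and push the tray fully in; do not disturb the tamper, the small milk pitcher or the timer.

Things in the scene. Friction and masses are not known exactly. Their poses are not given: they have to be found in the camera images.
- tray (a joint): how far the light wooden pull-out tray stands out of the low dark cup cabinet, in m: 0 fully in, 0.17 fully out (stop). Slides with 2 N of friction, stays where left. Cabinet: fixed, 366 wide, 195 deep, 115 mm high, its opening 72 mm high above the tray floor. Fully out, the cabinet's front is at x = +95 mm of tray_mid; fully in, the tray's front is 20 mm before it
- tray_mid (a point): on the tray's floor, 85 mm behind the inner face of its front lip, half-way across; moves with the tray. +x into the cabinet (tray opens along -x), +y to the tray's left, z up. Floor 28 mm above the counter, inside 310 mm wide (y -155 to +155), 192 deep (x -85 to +107). Rims and front lip 14 mm above the floor, side rims 8 thick, lip 10
- tray_handle (a point): middle of the tray's steel bar handle, 10 mm thick and 110 mm long across the front, 45 mm before the front lip, 32 mm above the counter; axes as tray_mid
- measure_mid (a point): centre of the grey tape-measure case: 78 long (x) x 40 wide (y) x 56 mm high, 28 mm above its underside, about 0.5 kg, standing on a rubber foot. +x is the way the blade comes out, z up. A spring pulls the blade in with 1 N, 1.4 N with 0.2 m out; set down on its foot the case stays put against this. Blade: stiff, straight, 20 mm wide, 15.5 mm above the underside
- measure_hook (a point): end hook of the tape's blade: point on the inner face (towards the case) of a steel tang 3 thick, 22 mm wide, hanging from the blade to 3.8 mm above the level of the case's underside; the point is 9.5 mm above it; axes as the case. Run in, it stands 24 mm before the case's front (63 mm from measure_mid); 260 mm more can be drawn out
- measure_lock (a joint): travel of the tape's thumb lock in m: 0 up (blade free), 0.006 fully down (blade locked, holds more than 5 N). Stays where it is left; takes about 9 N to press home; can be pulled up again to free the blade
- measure_button (a point): top of the thumb lock: black ribbed block 18 x 18 mm on top of the case, 22 mm in front of its middle, 12 mm above the case when up; pressed straight down; axes as the case
- strip_mid (a point): centre of the upper face of the loose plywood strip lying on the counter, 380 long (x) x 100 (y) x 12 mm thick, 0.35 kg
- cup_1_mid (a point): one of two to four like red espresso cups (absent ones read None): centre of its bowl, 26 mm above its underside; 51 mm high, round, 58 mm across the rim, tapering to 42 at the foot; z up; the handle points along -y and reaches 55 mm from this point; 0.17 kg, heavy at the foot; can be gripped across x from above
- cup_2_mid (a point): one of two to four like red espresso cups (absent ones read None): centre of its bowl, 26 mm above its underside; 51 mm high, round, 58 mm across the rim, tapering to 42 at the foot; z up; the handle points along -y and reaches 55 mm from this point; 0.17 kg, heavy at the foot; can be gripped across x from above
- cup_3_mid (a point): one of two to four like red espresso cups (absent ones read None): centre of its bowl, 26 mm above its underside; 51 mm high, round, 58 mm across the rim, tapering to 42 at the foot; z up; the handle points along -y and reaches 55 mm from this point; 0.17 kg, heavy at the foot; can be gripped across x from above
- cup_4_mid (a point): one of two to four like red espresso cups (absent ones read None): centre of its bowl, 26 mm above its underside; 51 mm high, round, 58 mm across the rim, tapering to 42 at the foot; z up; the handle points along -y and reaches 55 mm from this point; 0.17 kg, heavy at the foot; can be gripped across x from above
- tamper: steel tamper with a wooden handle, 93 mm high, origin under its middle: a bystander, leave alone
- pitcher_small: small steel milk pitcher, 92 mm high, origin under its middle: a bystander, leave alone
- timer: square white timer, 70 x 70 x 18 mm, origin under its middle: a bystander, leave alone
Mind the look-alikes: they are no part of the job. What is shaped like the part that bears cup_1_mid but turquoise is not meant.

How it is judged (in metres and radians):
On the way, in this order (a step that is already met when the one before it is completed fails the run):
1. the tray is pulled out (more than 160 mm of its 170 mm) (value of joint tray above 0.16 m), for 0.2 s.
2. hook over the outside of the left rim (within 6 mm) and the case drawn across to within 30 mm of the right rim, the thumb lock still up (y of measure_hook in the frame of tray_mid between 0.16 and 0.169 m and z of measure_hook in the frame of tray_mid between -0.006 and 0.0125 m and y of measure_mid in the frame of tray_mid below -0.086 m and value of joint measure_lock below 0.003 m), for 0.2 s.
3. hook over the outside of the left rim (within 4 mm), case standing square (0.1 rad) on the tray floor with its back within 4.5 mm of the right rim, thumb lock down (y of measure_hook in the frame of tray_mid between 0.161 and 0.167 m and z of measure_hook in the frame of tray_mid between -0.006 and 0.0125 m and x of measure_hook in the frame of tray_mid between -0.075 and 0.075 m and y of measure_mid in the frame of tray_mid between -0.122 and -0.1115 m and z of measure_mid in the frame of tray_mid between 0.022 and 0.033 m and angle between the x axis of measure_mid and the y axis of tray_mid, either way round below 0.1 rad and angle between measure_mid's own z axis and vertical below 0.1 rad and value of joint measure_lock above 0.0045 m), for 0.2 s.
At the end, for the whole second after the job is handed in: Tray in (within 8 mm), all cups present upright on its floor; the tape, locked (4.5 mm or more) at the tray's width within 7 mm, stands on the strip: case wholly on its length and within 45 mm of its centre line (hook 60 mm), blade along it within 0.18 rad; all at rest (value of joint tray below 0.008 m and value of joint measure_lock above 0.0045 m and x of measure_hook in the frame of measure_mid between 0.272 and 0.286 m and x of measure_mid in the frame of strip_mid between -0.152 and 0.152 m and y of measure_mid in the frame of strip_mid between -0.045 and 0.045 m and z of measure_mid in the frame of strip_mid between 0.022 and 0.034 m and y of measure_hook in the frame of strip_mid between -0.06 and 0.06 m and angle between the x axis of measure_mid and the x axis of strip_mid, either way round below 0.18 rad and angle between measure_mid's own z axis and vertical below 0.08 rad and linear speed of each of measure, cup_1, cup_2, cup_3, cup_4 below 0.02 m/s and x of cup_1_mid in the frame of tray_mid between -0.07 and 0.092 m and y of cup_1_mid in the frame of tray_mid between -0.142 and 0.142 m and z of cup_1_mid in the frame of tray_mid between 0.02 and 0.032 m and angle between each of cup_1_mid, cup_2_mid, cup_3_mid, cup_4_mid's own z axis and vertical below 0.12 rad and x of cup_2_mid in the frame of tray_mid between -0.07 and 0.092 m and y of cup_2_mid in the frame of tray_mid between -0.142 and 0.142 m and z of cup_2_mid in the frame of tray_mid between 0.02 and 0.032 m and x of cup_3_mid in the frame of tray_mid between -0.07 and 0.092 m and y of cup_3_mid in the frame of tray_mid between -0.142 and 0.142 m and z of cup_3_mid in the frame of tray_mid between 0.02 and 0.032 m and x of cup_4_mid in the frame of tray_mid between -0.07 and 0.092 m and y of cup_4_mid in the frame of tray_mid between -0.142 and 0.142 m and z of cup_4_mid in the frame of tray_mid between 0.02 and 0.032 m); the robot touches nothing.
It fails at once if the tamper is moved more than 40 mm (distance of tamper from where it was at the start of the episode above 0.04 m).
It fails at once if the small pitcher is moved more than 40 mm (distance of pitcher_small from where it was at the start of the episode above 0.04 m).
It fails at once if the timer is moved more than 40 mm (distance of timer from where it was at the start of the episode above 0.04 m).
Of cup_1, cup_2, cup_3, cup_4 only 2 to 4 are there at a start; the rules pass over those that are not, and their reading is None.
At some moment in a run one of cup_1, cup_2, cup_3, cup_4, strip may be knocked a few centimetres aside while the robot is not near it.
It also fails if it takes over 210 s, if anything falls off the work surface, if the arm or the gripper's body presses on something with over 40 N, if the wrist force passes 120 N, or if a joint passes its speed limit or range.

ROBOT

A 7-joint arm with a two-finger parallel gripper is mounted at the origin on a cart in front of the work surface, level with it; the furniture and walls round the work are solid. World frame = base frame: x ahead of the robot, y to its left, z up, the work surface at z = 0. Lengths are in mm, angles in rad, forces in N, time in s.
With the tool pointing down it reaches from about 425 to 950 mm from the base axis. Payload 4.7 kg.
Tool frame: the origin (TCP) lies on the centre line of the jaws, within the pads' length; the fingertips stand 22 mm ahead of it and the grasp point (between the pads) lies 3 mm ahead of it; z points along the fingers, y is the line along which they close (so a half turn about z gives the same grasp; the last joint's range is limited). The gripper opens to 87 mm and grips with 3 to 60 N. Pads are 19 mm wide; open, the fingers measure 117 mm over their backs; the gripper's body (75 mm by 190 mm) begins 51 mm behind the grasp point.
Start: joints at [1.321, 0.469, -0.049, 1.532, 0.024, 1.141, -0.082], TCP at [147.879, -658.621, 214.473] pointing down, gripper open.
Joint ranges: [-2.59, 2.59], [-0.33, 1.99], [-1.39, 1.29], [0.1, 2.45], [-1.04, 4.18], [0.21, 1.99], [-2.66, 2.66]. Speed limits (rad/s): [2.57, 2.57, 3.14, 3.14, 3.14, 3.14, 3.14].

INTERFACE

Orientations are given as a unit quaternion [x, y, z, w].
In Python, from cell import arm, capture, hand_in gives the robot as it stands.
- The arm moves only by the tool carry_out, never from a script. Its argument "rows" is a list of rows, each an object with "slide": the shift along the tool's x, y, z in m, a list of three; "twist": the turn, a rotation vector about the tool's x, y, z in degrees, a list of three; "claw": the finger opening in m, from 0 to 0.087. A call has 1 to 5 rows; each row is the pose to reach, as a shift and turn from the pose commanded when the call began, along the tool's axes at that moment; what a row does not reach only later rows make up. A row lasts 1/8 s, in which the tool goes at most 62.5 mm and 10.7 degrees, less where a joint would pass 70% of its speed; a pose out of reach is approached as far as the arm can. A call with a gripper value outside its range is refused whole. The fingers move at their own pace and stop on an object; "squeeze" is the grip in N (left out, the last holds). Time passes only in rows, so rows that repeat a pose let the fingers close. It gives the time, the measured TCP pose, the force, the opening and the grip force at its end, in the units of the state.
- arm.state(): the state, without advancing time (a new reading comes with each control period).
- capture(name): name is "scene" or "top" or "wrist"; returns a dict with "pixels" (400x640x3 uint8, red, green, blue), "z_map" (400x640 float32, mm along the optical axis (not along the pixel's ray), 0 where there is no reading), "camera_matrix" (3x3 intrinsics, pixels), "pose" (4x4, takes a point from camera to world coordinates). Camera axes: x right, y up, looking along -z (the intrinsics and any distortion apply to the point x, -y, -z); pixel columns grow to the right and rows downward; lengths in mm; the calibration is good to about 2 mm. A picture is of the moment at which its call begins.
- hand_in(): hands the job in; it is judged then, once.
The state is a dict: "t": time; "qpos": joint angles; "qd": joint speeds; "joint_torque": joint torques, N m; "tool_pos": TCP position; "ee_rot": TCP orientation; "ft_force": force on the tool from outside, world axes, zero at the start; "wrist_torque": the same for the moment, N m; "opening": opening from 0.0 (shut) to 1.0 (fully open); "grip_force": force on a finger pad.
Only numpy, scipy, OpenCV 4.12 (cv2) and the standard library are available. Lean on these libraries where they do the work, as an engineer would, in place of code of your own. Each camera call takes 0.05 s, during which the arm holds its last target. There are 200 camera calls.

## Working session

There is one attempt and no reset: what is moved stays moved. The work goes in short steps, Python scripts to look and compute and a tool call to move; the robot and the scene stay as the last step left them, time stands still between calls to the robot, and variables do not carry over. Pictures are saved under pics/ and viewed, at most 20 in all, crops included, and the job is handed in when it is done.

Besides the shell and the picture viewer there is one more tool, called after "Call:" as name(argument=value, ...), one argument or row to a line, values as JSON. carry_out: Moves the arm, as the interface text tells. Its arguments: {"type":"object","properties":{"rows":{"type":"array","items":{"type":"object","properties":{"slide":{"type":"array","items":{"type":"number"}},"twist":{"type":"array","items":{"type":"number"}},"claw":{"type":"number"}}}},"squeeze":{"type":"number"}},"required":["rows"]}

```bash
mkdir -p pics; ls; cat > h.py <<'E'
import numpy as np, cv2
from cell import arm, capture, hand_in
from scipy.spatial.transform import Rotation as R
def cap(n,f=None):
    c=capture(n)
    if f: cv2.imwrite('pics/'+f,c['pixels'][:,:,::-1])
    return c
def world(c):
    K=c['camera_matrix'];T=c['pose'];z=c['z_map']
    v,u=np.mgrid[0:z.shape[0],0:z.shape[1]]
    P=np.stack([(u-K[0,2])/K[0,0]*z,-(v-K[1,2])/K[1,1]*z,-z],-1)
    W=P@T[:3,:3].T+T[:3,3]; W[z==0]=np.nan
    return W
def ray(c,u,v,h):
    K=c['camera_matrix'];T=c['pose']
    d=T[:3,:3]@np.array([(u-K[0,2])/K[0,0],-(v-K[1,2])/K[1,1],-1]);o=T[:3,3]
    return o+d*(h-o[2])/d[2]
def st():
    s=arm.state();print('t',round(s['t'],2),'pos',np.round(s['tool_pos'],1),'q',np.round(s['ee_rot'],4),'f',np.round(s['ft_force'],1),'op',round(s['opening'],3),'g',s['grip_force'])
    print('R',np.round(R.from_quat(s['ee_rot']).as_matrix(),3).tolist(), np.round(s['qpos'],2))
E
python3 - <<'E'
from h import *
for n in['top','scene']:
    c=cap(n,n+'0.png');print(n,c['camera_matrix'].round(1).tolist(),c['pose'].round(3).tolist())
st()
E
```

```text
pics
top [[507.2, 0.0, 320.1], [0.0, 507.2, 198.9], [0.0, 0.0, 1.0]] [[0.008, 0.994, -0.113, 369.49], [-1.0, 0.006, -0.015, -21.128], [-0.014, 0.113, 0.993, 1464.768], [0.0, 0.0, 0.0, 1.0]]
scene [[456.7, 0.0, 321.7], [0.0, 456.7, 203.7], [0.0, 0.0, 1.0]] [[-0.496, 0.502, -0.709, -468.782], [-0.868, -0.305, 0.392, 529.08], [-0.019, 0.81, 0.587, 909.141], [0.0, 0.0, 0.0, 1.0]]
t 0.1 pos [ 147.7 -658.1  213.5] q [ 9.939e-01  1.102e-01 -1.000e-04 -9.000e-04] f [0.3 0.2 0. ] op 0.998 g 0.0
R [[0.976, 0.219, -0.0], [0.219, -0.976, 0.002], [-0.0, -0.002, -1.0]] [ 1.32  0.47 -0.05  1.53  0.02  1.14 -0.08]
```

View pics/top0.png

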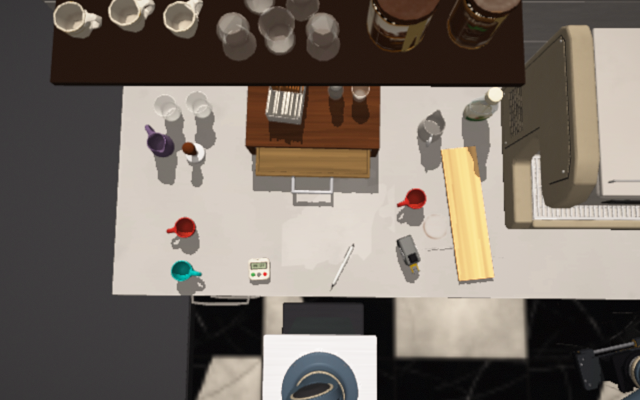

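View pics/scene0.png

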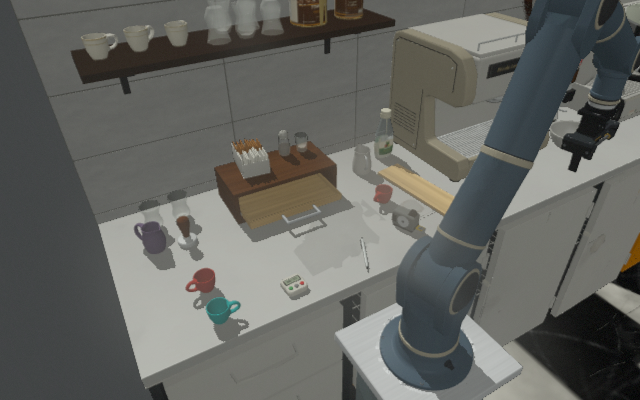

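The top view shows red cups at (183,228) and (413,199), with the look-alike turquoise cup at (182,271). The tape is at (407,252), the strip at (468,214), the tray handle at (312,190), the timer at (259,270), the tamper at (192,152) and the pitcher at (430,125). The pen at (342,266) isn't part of the job. I'll enlarge the tape and cup area to confirm.

```bash
python3 - <<'E'
from h import *
c=cap('top');im=c['pixels'];W=world(c)
a=cv2.resize(im[130:300,380:510],None,fx=3,fy=3,interpolation=cv2.INTER_CUBIC)
b=cv2.resize(im[130:300,140:270],None,fx=3,fy=3,interpolation=cv2.INTER_CUBIC)
cv2.imwrite('pics/crop0.png',np.hstack([a,b])[:,:,::-1])
hsv=cv2.cvtColor(im,cv2.COLOR_RGB2HSV)
red=(((hsv[...,0]<6)|(hsv[...,0]>174))&(hsv[...,1]>180)&(hsv[...,2]>80)).astype(np.uint8)
n,l,s,ce=cv2.connectedComponentsWithStats(red)
for i in range(1,n):
    if s[i,4]>15:
        p=W[l==i];print('red',s[i],ce[i].round(1),np.nanmax(p[:,2]),np.nanmedian(p,axis=0).round(1))
def h(pts):
    for p in pts: print(p,W[p[1],p[0]].round(1))
# strip: pixels height ~12 in region
M=(abs(W[...,2]-12)<6)&(hsv[...,1]>60)&(hsv[...,0]<30)
M=M.astype(np.uint8);M[:,:435]=0;M[:,505:]=0
n,l,s,ce=cv2.connectedComponentsWithStats(M);i=1+np.argmax(s[1:,4]);
v,u=np.where(l==i);q=np.array([ray(c,x,y,12)[:2] for x,y in zip(u,v)]).astype(np.float32)
print('strip',cv2.minAreaRect(q),s[i])
# tape top
T=(W[...,2]>40)&(W[...,2]<75);T[:,:385]=0;T[:,425:]=0;T[:230]=0;T[290:]=0
v,u=np.where(T);print('tape',u.min(),u.max(),v.min(),v.max());q=np.array([ray(c,x,y,56)[:2] for x,y in zip(u,v)]).astype(np.float32);print(cv2.minAreaRect(q))
h([(312,190),(312,165),(260,165),(366,165),(250,150),(377,150),(300,178)])
print('opening heights',[W[v,312].round(0).tolist() for v in range(140,200,4)])
E
```

```text
red [398 189  27  20 303] [413.8 199.1] 57.55197827583606 [ 533.4 -269.6   18. ]
red [167 218  28  19 311] [183.7 227.7] 56.19485539938478 [446.3 389.7  18.1]
strip ((499.55999755859375, -419.33184814453125), (379.5471496582031, 102.21463012695312), 6.436679363250732) [ 442  146   52  135 4383]
tape 398 420 235 264
((389.8924560546875, -246.280029296875), (78.09501647949219, 42.69989013671875), 21.397796630859375)
(312, 190) [557.5  23.6  33.7]
(312, 165) [629.4  24.2  35.1]
(260, 165) [629.6 173.9  30. ]
(366, 165) [ 631.9 -130.8   25.5]
(250, 150) [669.1 200.6  49.7]
(377, 150) [ 661.1 -155.7   95.1]
(300, 178) [598.   60.4  -6.1]
opening heights [[682.0, 22.0, 122.0], [673.0, 22.0, 111.0], [679.0, 25.0, 34.0], [669.0, 25.0, 27.0], [657.0, 25.0, 29.0], [644.0, 24.0, 34.0], [633.0, 24.0, 31.0], [621.0, 24.0, 31.0], [608.0, 24.0, 44.0], [599.0, 24.0, 27.0], [591.0, 25.0, 1.0], [580.0, 25.0, -3.0], [568.0, 25.0, 2.0], [551.0, 23.0, 37.0], [544.0, 24.0, 1.0]]
```

View pics/crop0.png

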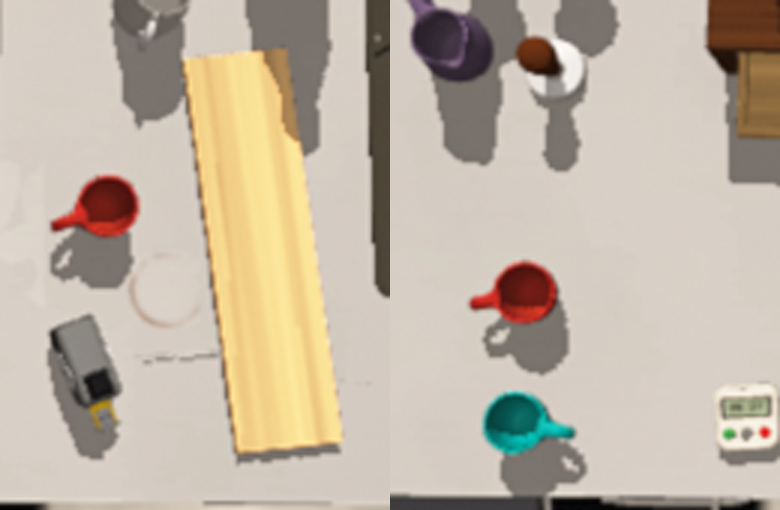

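```bash
cat >> h.py <<'E'
def plan(targets,start=None):
    """targets: (x,y,z,yaw_deg of tool y); prints slide (m) and twist per call"""
    if start is None:
        s=arm.state();m=R.from_quat(s['ee_rot']).as_matrix();start=(*s['tool_pos'],np.degrees(np.arctan2(m[1,1],m[0,1])))
    a=np.array(start,float);print('from',a.round(1))
    for b in targets:
        b=np.array(b,float);d=b-a
        n=max(int(np.ceil(np.linalg.norm(d[:3])/300)),int(np.ceil(abs(d[3])/50)),1)
        for i in range(n):
            t=np.radians(a[3]+90);c,s=np.cos(t),np.sin(t);e=d/n
            print('slide',np.round([(e[0]*c+e[1]*s)/1e3,(e[0]*s-e[1]*c)/1e3,-e[2]/1e3],4).tolist(),'twz',round(-e[3],1),'rows>=',int(max(np.ceil(np.linalg.norm(e[:3])/62.5),np.ceil(abs(e[3])/10.7))),'->',(a+e).round(1).tolist());a=a+e
E
python3 -c "
from h import *
plan([(557,24,180,0),(557,24,33,0)])"
```

```text
from [ 147.7 -658.2  213.7  -77.3]
slide [0.1829, -0.192, 0.0112] twz -25.8 rows>= 5 -> [284.2, -430.8, 202.4, -51.6]
slide [0.2482, -0.0933, 0.0112] twz -25.8 rows>= 5 -> [420.6, -203.4, 191.2, -25.8]
slide [0.2641, 0.0239, 0.0112] twz -25.8 rows>= 5 -> [557.0, 24.0, 180.0, 0.0]
slide [-0.0, -0.0, 0.147] twz -0.0 rows>= 3 -> [557.0, 24.0, 33.0, 0.0]
```

Call:
carry_out(
  rows=[
    {"slide":[0.183,-0.192,0.011],"twist":[0,0,-25.8],"claw":0.087},
    {"slide":[0.183,-0.192,0.011],"twist":[0,0,-25.8],"claw":0.087},
    {"slide":[0.183,-0.192,0.011],"twist":[0,0,-25.8],"claw":0.087},
    {"slide":[0.183,-0.192,0.011],"twist":[0,0,-25.8],"claw":0.087},
    {"slide":[0.183,-0.192,0.011],"twist":[0,0,-25.8],"claw":0.087},
  ],
)

```text
t: 0.78
tool_pos: [286.8, -427.1, 203.4]
ee_rot: [0.943, 0.332, 0.0, -0.001]
ft_force: [-0.3, 0.4, 0.6]
opening: 1.001
grip_force: 0.0
```

Call:
carry_out(
  rows=[
    {"slide":[0.248,-0.093,0.011],"twist":[0,0,-25.8],"claw":0.087},
    {"slide":[0.248,-0.093,0.011],"twist":[0,0,-25.8],"claw":0.087},
    {"slide":[0.248,-0.093,0.011],"twist":[0,0,-25.8],"claw":0.087},
    {"slide":[0.248,-0.093,0.011],"twist":[0,0,-25.8],"claw":0.087},
    {"slide":[0.248,-0.093,0.011],"twist":[0,0,-25.8],"claw":0.087},
  ],
)

```text
t: 1.4
tool_pos: [422.5, -201.0, 192.6]
ee_rot: [0.845, 0.534, 0.001, -0.0]
ft_force: [0.7, 0.5, 0.1]
opening: 1.002
grip_force: 0.0
```

Call:
carry_out(
  rows=[
    {"slide":[0.264,0.024,0.011],"twist":[0,0,-25.8],"claw":0.06},
    {"slide":[0.264,0.024,0.011],"twist":[0,0,-25.8],"claw":0.06},
    {"slide":[0.264,0.024,0.011],"twist":[0,0,-25.8],"claw":0.06},
    {"slide":[0.264,0.024,0.011],"twist":[0,0,-25.8],"claw":0.06},
    {"slide":[0.264,0.024,0.011],"twist":[0,0,-25.8],"claw":0.06},
  ],
)

```text
t: 2.02
tool_pos: [558.6, 26.1, 181.2]
ee_rot: [0.705, 0.709, 0.001, -0.001]
ft_force: [-0.2, -0.2, -1.2]
opening: 0.696
grip_force: 0.0
```

```bash
python3 -c "
from h import *
st();plan([(557,24,33,0)])
c=cap('wrist','w1.png')"
```

```text
t 2.02 pos [558.6  26.1 181.2] q [ 7.055e-01  7.087e-01  8.000e-04 -5.000e-04] f [-0.2 -0.2 -1.2] op 0.696 g 0.0
R [[-0.005, 1.0, 0.0], [1.0, 0.005, 0.002], [0.002, 0.0, -1.0]] [ 0.39  0.39 -0.65  1.82  0.27  1.02 -0.36]
from [5.586e+02 2.610e+01 1.812e+02 3.000e-01]
slide [-0.0021, -0.0016, 0.1482] twz 0.3 rows>= 3 -> [557.0, 24.0, 33.0, 0.0]
```

View pics/w1.png

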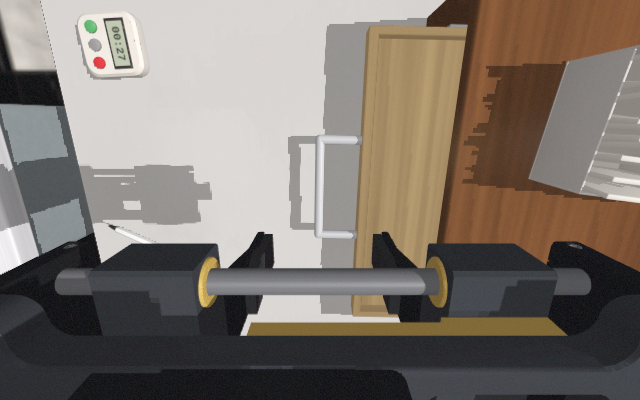

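Wrist view: the handle bar is at (320,140–235), centred between the fingers, and the tray has no cups in its visible part. Next I descend and grip it.

Call:
carry_out(
  rows=[
    {"slide":[0,0,0.05],"claw":0.06},
    {"slide":[0,0,0.1],"claw":0.06},
    {"slide":[0,0,0.147],"claw":0.06},
    {"slide":[0,0,0.147],"claw":0.0},
    {"slide":[0,0,0.147],"claw":0.0},
  ],
  squeeze=20,
)

```text
validation failed for argument at $.ro...
```

Call:
carry_out(
  rows=[
    {"slide":[0,0,0],"claw":0.0},
    {"slide":[0,0,0],"claw":0.0},
    {"slide":[0,-0.01,0],"claw":0.0},
    {"slide":[0,-0.025,0],"claw":0.0},
    {"slide":[0,-0.04,0],"claw":0.0},
  ],
)

```text
validation failed for argument at $.ro...
```

```bash
python3 -c "
from h import *
st()
c=cap('top','t2.png')
im=c['pixels'];W=world(c)
for v in range(140,215,4): print(v,W[v,290].round(0),W[v,345].round(0))"
```

```text
t 2.08 pos [558.6  25.9 181. ] q [ 7.057e-01  7.085e-01  9.000e-04 -5.000e-04] f [2.8 0.2 1.5] op 0.691 g 0.0
R [[-0.004, 1.0, 0.0], [1.0, 0.004, 0.002], [0.002, 0.001, -1.0]] [ 0.39  0.39 -0.65  1.82  0.27  1.02 -0.36]
140 [684.  82. 111.] [684. -67. 116.]
144 [579.  50. 530.] [673. -67. 117.]
148 [570.  50. 536.] [663. -67. 109.]
152 [562.  49. 538.] [669. -70.  27.]
156 [569.  55. 468.] [658. -70.  24.]
160 [544.  48. 555.] [646. -70.  26.]
164 [536.  47. 559.] [635. -71.  23.]
168 [528.  47. 562.] [621. -70.  34.]
172 [521.  47. 562.] [611. -70.  26.]
176 [513.  47. 561.] [597. -70.  42.]
180 [506.  47. 563.] [592. -71.   0.]
184 [579.  89.   4.] [580. -71.   0.]
188 [567.  89.   0.] [568. -71.   3.]
192 [556.  89.  -1.] [557. -71.   0.]
196 [544.  89.  -2.] [545. -71.   2.]
200 [533.  89.  -5.] [468. -51. 584.]
204 [521.  89.  -5.] [459. -51. 601.]
208 [509.  88.   2.] [452. -51. 607.]
212 [497.  88.   1.] [444. -50. 618.]
```

Each row needs the twist stated.

Call:
carry_out(
  rows=[
    {"slide":[0,0,0.05],"twist":[0,0,0],"claw":0.06},
    {"slide":[0,0,0.1],"twist":[0,0,0],"claw":0.06},
    {"slide":[0,0,0.147],"twist":[0,0,0],"claw":0.06},
    {"slide":[0,0,0.147],"twist":[0,0,0],"claw":0.0},
    {"slide":[0,0,0.147],"twist":[0,0,0],"claw":0.0},
  ],
  squeeze=20,
)

```text
t: 2.75
tool_pos: [558.1, 21.7, 36.0]
ee_rot: [0.708, 0.707, 0.0, 0.001]
ft_force: [-0.4, 0.7, 0.9]
opening: 0.547
grip_force: 0.0
```

Call:
carry_out(
  rows=[
    {"slide":[0,0,0],"twist":[0,0,0],"claw":0.0},
    {"slide":[0,0,0],"twist":[0,0,0],"claw":0.0},
    {"slide":[0,-0.01,0],"twist":[0,0,0],"claw":0.0},
    {"slide":[0,-0.025,0],"twist":[0,0,0],"claw":0.0},
    {"slide":[0,-0.04,0],"twist":[0,0,0],"claw":0.0},
  ],
)

```text
t: 3.38
tool_pos: [515.4, 23.2, 34.4]
ee_rot: [0.707, 0.708, -0.0, -0.0]
ft_force: [-0.4, 0.4, -0.2]
opening: 0.028
grip_force: 0.0
```

Call:
carry_out(
  rows=[
    {"slide":[0,-0.02,0],"twist":[0,0,0],"claw":0.0},
    {"slide":[0,-0.04,0],"twist":[0,0,0],"claw":0.0},
    {"slide":[0,-0.06,0],"twist":[0,0,0],"claw":0.0},
    {"slide":[0,-0.065,0],"twist":[0,0,0],"claw":0.0},
    {"slide":[0,-0.07,0],"twist":[0,0,0],"claw":0.0},
  ],
)

```text
t: 4.0
tool_pos: [447.2, 23.1, 34.6]
ee_rot: [0.707, 0.707, 0.0, 0.0]
ft_force: [-0.7, -0.5, 0.0]
opening: 0.007
grip_force: 0.0
```

```bash
python3 -c "
from h import *
st()
c=cap('top','t3.png')"
```

```text
t 4.0 pos [447.2  23.1  34.6] q [7.068e-01 7.074e-01 3.000e-04 3.000e-04] f [-0.7 -0.5  0. ] op 0.007 g 0.0
R [[-0.001, 1.0, 0.001], [1.0, 0.001, 0.0], [0.0, 0.001, -1.0]] [ 0.34  0.43 -0.59  2.19  0.41  0.62 -0.54]
```

View pics/t3.png

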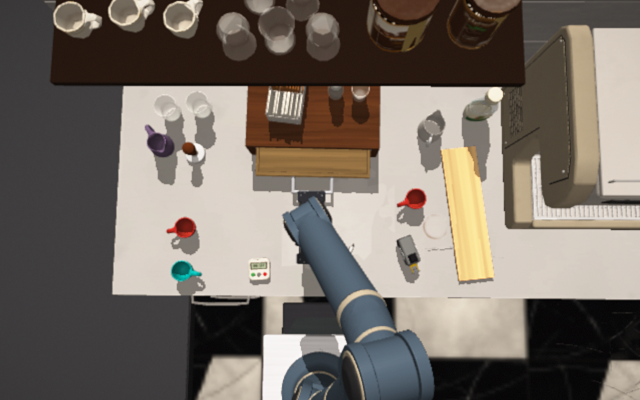

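The fingers were still closing when the pull began, so the handle slipped out and the tray hasn't moved. I'll go again and give the grip more time.

Call:
carry_out(
  rows=[
    {"slide":[0,0,-0.05],"twist":[0,0,0],"claw":0.06},
    {"slide":[0,0,-0.06],"twist":[0,0,0],"claw":0.06},
    {"slide":[0,0.06,-0.06],"twist":[0,0,0],"claw":0.06},
    {"slide":[0,0.11,-0.06],"twist":[0,0,0],"claw":0.06},
    {"slide":[0,0.11,-0.06],"twist":[0,0,0],"claw":0.06},
  ],
)

```text
t: 4.68
tool_pos: [560.6, 23.1, 93.9]
ee_rot: [0.708, 0.707, 0.001, 0.0]
ft_force: [-0.1, -0.6, -0.7]
opening: 0.491
grip_force: 0.0
```

Call:
carry_out(
  rows=[
    {"slide":[0,0,0.04],"twist":[0,0,0],"claw":0.06},
    {"slide":[0,0,0.062],"twist":[0,0,0],"claw":0.06},
    {"slide":[0,0,0.062],"twist":[0,0,0],"claw":0.0},
    {"slide":[0,0,0.062],"twist":[0,0,0],"claw":0.0},
    {"slide":[0,0,0.062],"twist":[0,0,0],"claw":0.0},
  ],
)

```text
t: 5.3
tool_pos: [557.7, 23.3, 33.6]
ee_rot: [0.707, 0.707, 0.001, 0.001]
ft_force: [0.2, 0.8, 0.5]
opening: 0.43
grip_force: 0.0
```

Call:
carry_out(
  rows=[
    {"slide":[0,0,0],"twist":[0,0,0],"claw":0.0},
    {"slide":[0,0,0],"twist":[0,0,0],"claw":0.0},
    {"slide":[0,0,0],"twist":[0,0,0],"claw":0.0},
    {"slide":[0,0,0],"twist":[0,0,0],"claw":0.0},
  ],
)

```text
t: 5.8
tool_pos: [557.1, 23.2, 32.5]
ee_rot: [0.707, 0.707, -0.0, 0.0]
ft_force: [-0.2, -0.9, -0.1]
opening: 0.029
grip_force: 0.0
```

```bash
python3 -c "
from h import *
a=cap('wrist');b=cap('scene');st()
cv2.imwrite('pics/ws.png',np.vstack([a['pixels'][100:400],cv2.resize(b['pixels'][120:270,180:500],None,fx=2,fy=2)])[:,:,::-1])"
```

```text
t 5.9 pos [557.1  23.2  32.4] q [ 0.7068  0.7074 -0.      0.    ] f [0.6 0.4 0.2] op 0.011 g 0.0
R [[-0.001, 1.0, -0.0], [1.0, 0.001, -0.0], [-0.0, -0.0, -1.0]] [ 0.31  0.57 -0.56  1.95  0.44  0.74 -0.51]
```

View pics/ws.png

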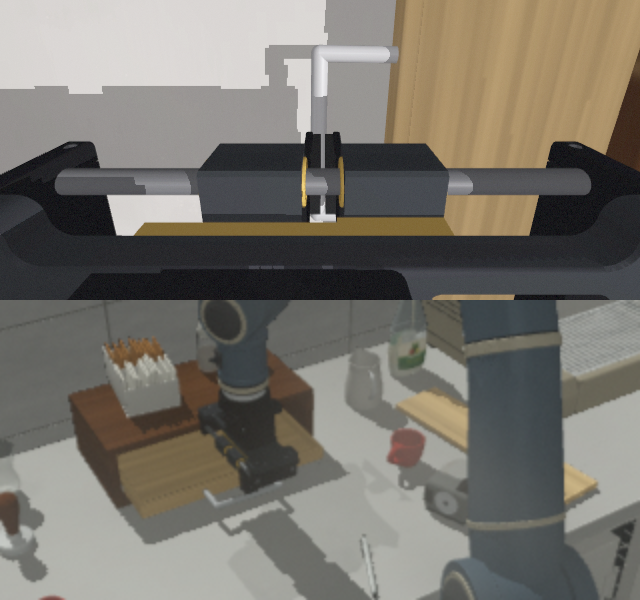

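Call:
carry_out(
  rows=[
    {"slide":[0,0,0],"twist":[0,0,0],"claw":0.0},
    {"slide":[0,-0.005,0],"twist":[0,0,0],"claw":0.0},
    {"slide":[0,-0.015,0],"twist":[0,0,0],"claw":0.0},
    {"slide":[0,-0.025,0],"twist":[0,0,0],"claw":0.0},
    {"slide":[0,-0.03,0],"twist":[0,0,0],"claw":0.0},
  ],
  squeeze=30,
)

```text
t: 6.52
tool_pos: [525.9, 23.1, 32.4]
ee_rot: [0.707, 0.708, -0.0, -0.0]
ft_force: [0.5, -0.6, 0.9]
opening: 0.006
grip_force: 0.0
```

```bash
python3 -c "
from h import *
st();c=cap('top');W=world(c);print([W[v,345].round(0).tolist() for v in range(168,196,3)])
a=cap('wrist');W=world(a);im=a['pixels']
print([(v,W[v,320].round(0).tolist()) for v in range(140,340,10)])"
```

```text
t 6.53 pos [525.9  23.1  32.4] q [ 7.067e-01  7.076e-01 -3.000e-04 -1.000e-04] f [ 0.5 -0.6  0.9] op 0.006 g 0.0
R [[-0.001, 1.0, -0.001], [1.0, 0.001, -0.0], [-0.0, -0.001, -1.0]] [ 0.32  0.54 -0.57  2.02  0.44  0.71 -0.52]
[[623.0, -71.0, 24.0], [614.0, -70.0, 27.0], [604.0, -70.0, 36.0], [597.0, -71.0, 26.0], [592.0, -72.0, -4.0], [583.0, -71.0, -1.0], [574.0, -71.0, 2.0], [565.0, -71.0, 1.0], [557.0, -72.0, -3.0], [548.0, -72.0, -3.0]]
[(140, [523.0, 85.0, -1.0]), (150, [523.0, 78.0, -2.0]), (160, [523.0, 71.0, -1.0]), (170, [523.0, 64.0, -2.0]), (180, [523.0, 57.0, -1.0]), (190, [523.0, 49.0, -1.0]), (200, [523.0, 42.0, -1.0]), (210, [523.0, 34.0, -1.0]), (220, [523.0, 27.0, -0.0]), (230, [523.0, 19.0, -0.0]), (240, [523.0, 33.0, 50.0]), (250, [523.0, 33.0, 63.0]), (260, [524.0, 33.0, 73.0]), (270, [524.0, 56.0, 123.0]), (280, [524.0, 55.0, 127.0]), (290, [524.0, 52.0, 128.0]), (300, [524.0, 21.0, 89.0]), (310, [524.0, 16.0, 89.0]), (320, [523.0, -62.0, -1.0]), (330, [524.0, 47.0, 139.0])]
```

```bash
python3 -c "
from h import *
a=cap('wrist','w4.png');W=world(a);s=capture('scene');S=world(s)
for n,Q in(('w',W),('s',S),('t',world(capture('top')))):
  p=Q[(Q[...,0]>510)&(Q[...,0]<590)&(Q[...,2]>12)&(Q[...,2]<60)&(Q[...,1]>-60)&(Q[...,1]<110)]
  h=p[(p[:,0]>545)];f=p[p[:,0]<540]
  print(n,len(h),len(f));
  if len(h):print('hand',np.percentile(h,[2,25,50,75,98],axis=0).round(0).tolist())
  if len(f):print('fing',np.percentile(f,[2,25,50,75,98],axis=0).round(0).tolist())
"
```

```text
w 2565 446
hand [[549.0, 27.0, 32.0], [552.0, 50.0, 35.0], [556.0, 74.0, 36.0], [569.0, 80.0, 36.0], [588.0, 85.0, 38.0]]
fing [[517.0, 32.0, 41.0], [521.0, 33.0, 46.0], [525.0, 33.0, 51.0], [530.0, 34.0, 55.0], [534.0, 35.0, 60.0]]
s 80 29
hand [[548.0, 33.0, 30.0], [552.0, 51.0, 35.0], [555.0, 72.0, 36.0], [562.0, 83.0, 38.0], [588.0, 87.0, 40.0]]
fing [[515.0, 20.0, 42.0], [519.0, 29.0, 46.0], [520.0, 34.0, 49.0], [532.0, 35.0, 55.0], [538.0, 37.0, 59.0]]
t 12 0
hand [[570.0, -36.0, 32.0], [577.0, -36.0, 34.0], [584.0, -36.0, 36.0], [587.0, -33.0, 37.0], [590.0, 56.0, 37.0]]
```

View pics/w4.png

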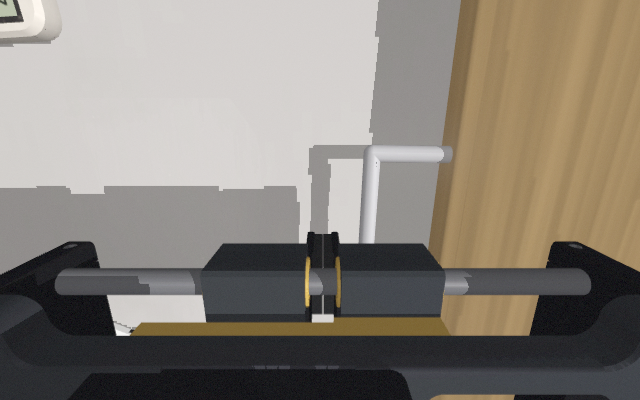

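Both cameras show the fingertips at about z = 41, though the state puts them near 10, so the jaws closed above the bar. I'll lower a little and measure again.

Call:
carry_out(
  rows=[
    {"slide":[0,0,0.004],"twist":[0,0,0],"claw":0.0},
    {"slide":[0,0,0.008],"twist":[0,0,0],"claw":0.0},
    {"slide":[0,0,0.008],"twist":[0,0,0],"claw":0.0},
  ],
)

```text
t: 7.15
tool_pos: [526.8, 23.1, 23.9]
ee_rot: [0.707, 0.707, -0.0, -0.0]
ft_force: [-0.0, 0.2, -0.0]
opening: 0.005
grip_force: 0.0
```

```bash
python3 -c "
from h import *
st()
s=capture('scene');S=world(s);w=capture('wrist');W=world(w)
print('wristcam',w['pose'].round(3).tolist())
for n,c,Q in(('s',s,S),('w',w,W)):
  m=(Q[...,0]>512)&(Q[...,0]<540)&(Q[...,2]>5)&(Q[...,2]<130)&(Q[...,1]>-20)&(Q[...,1]<45)
  v,u=np.where(m);print(n,u.min(),u.max(),v.min(),v.max(),np.sort(Q[m][:,2])[:5])
  # lowest dark pixels at finger column
s2=cv2.resize(s['pixels'][150:270,250:390],None,fx=5,fy=5,interpolation=cv2.INTER_NEAREST);cv2.imwrite('pics/s5.png',s2[:,:,::-1])
K=s['camera_matrix'];T=np.linalg.inv(s['pose'])
for z in (2,10,24,33,41,55):
  p=T@[526,23,z,1];print(z,K[0,0]*p[0]/-p[2]+K[0,2],K[1,1]*-p[1]/-p[2]+K[1,2])
"
```

```text
t 7.15 pos [526.8  23.1  23.9] q [ 7.068e-01  7.074e-01 -4.000e-04 -3.000e-04] f [-0.   0.2 -0. ] op 0.005 g 0.0
R [[-0.001, 1.0, -0.001], [1.0, 0.001, -0.0], [-0.0, -0.001, -1.0]] [ 0.31  0.55 -0.56  2.02  0.45  0.69 -0.53]
wristcam [[1.0, -0.001, 0.001, 526.221], [0.001, 0.959, 0.283, 101.138], [-0.002, -0.283, 0.959, 193.964], [0.0, 0.0, 0.0, 1.0]]
s 301 317 200 233 [5.15619315 5.17109049 5.40586565 5.64405125 6.11657128]
w 274 339 232 321 [31.25100837 31.39976557 31.44792851 31.57411583 31.68874119]
2 309.94699702653816 229.46380576002292
10 309.85993094560257 227.48097765695405
24 309.7061827436657 223.97954228371788
33 309.6064035006917 221.70718679296976
41 309.5170845627433 219.67305250786953
55 309.35933971717776 216.08059825311577
```

View pics/s5.png

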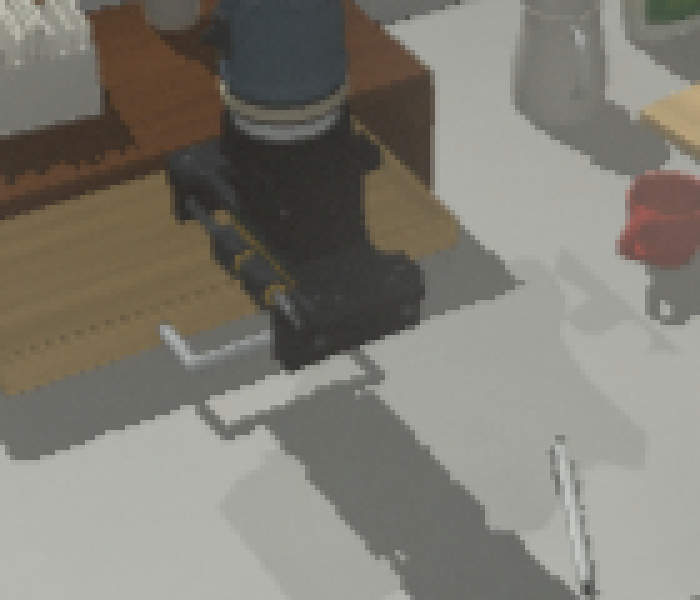

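```bash
python3 -c "
from h import *
w=capture('wrist');print({k:(v.tolist() if k=='camera_matrix' else 0) for k,v in w.items()})
W=world(w)
for u in (312,316,330,334):
  print(u,[(v,W[v,u].round(0).tolist()) for v in range(226,250,3)])
"
```

```text
{'pixels': 0, 'z_map': 0, 'camera_matrix': [[289.40064727824125, 0.0, 322.43962910189884], [0.0, 289.40064727824125, 201.38372332004462], [0.0, 0.0, 1.0]], 'pose': 0}
312 [(226, [519.0, 25.0, -0.0]), (229, [519.0, 23.0, 0.0]), (232, [520.0, 35.0, 34.0]), (235, [520.0, 34.0, 36.0]), (238, [520.0, 34.0, 42.0]), (241, [520.0, 34.0, 46.0]), (244, [521.0, 35.0, 51.0]), (247, [521.0, 35.0, 54.0])]
316 [(226, [521.0, 25.0, -1.0]), (229, [521.0, 23.0, -0.0]), (232, [521.0, 20.0, -1.0]), (235, [522.0, 33.0, 34.0]), (238, [522.0, 33.0, 39.0]), (241, [522.0, 33.0, 43.0]), (244, [523.0, 33.0, 47.0]), (247, [523.0, 33.0, 51.0])]
330 [(226, [532.0, 25.0, 0.0]), (229, [532.0, 23.0, -0.0]), (232, [532.0, 21.0, 0.0]), (235, [531.0, 33.0, 35.0]), (238, [531.0, 33.0, 39.0]), (241, [530.0, 33.0, 43.0]), (244, [530.0, 33.0, 46.0]), (247, [530.0, 33.0, 51.0])]
334 [(226, [534.0, 25.0, -1.0]), (229, [534.0, 23.0, -1.0]), (232, [533.0, 35.0, 34.0]), (235, [533.0, 34.0, 36.0]), (238, [533.0, 34.0, 42.0]), (241, [533.0, 34.0, 46.0]), (244, [532.0, 34.0, 50.0]), (247, [532.0, 34.0, 54.0])]
```

Call:
carry_out(
  rows=[
    {"slide":[0,0,0.002],"twist":[0,0,0],"claw":0.0},
    {"slide":[0,0,0.004],"twist":[0,0,0],"claw":0.0},
    {"slide":[0,0,0.006],"twist":[0,0,0],"claw":0.0},
  ],
)

```text
t: 7.68
tool_pos: [527.1, 23.1, 18.3]
ee_rot: [0.707, 0.707, -0.0, 0.0]
ft_force: [-0.4, 0.1, -0.9]
opening: 0.009
grip_force: 0.0
```

No contact at a nominal tip of −4, so the wrist view is right: real tip z ≈ reported z + 10. I'll use that offset from here on.

Call:
carry_out(
  rows=[
    {"slide":[0,0,-0.04],"twist":[0,0,0],"claw":0.06},
    {"slide":[0,0.028,-0.04],"twist":[0,0,0],"claw":0.06},
    {"slide":[0,0.028,-0.04],"twist":[0,0,0],"claw":0.06},
    {"slide":[0,0.028,-0.04],"twist":[0,0,0],"claw":0.06},
    {"slide":[0,0.028,-0.02],"twist":[0,0,0],"claw":0.06},
  ],
)

```text
t: 8.3
tool_pos: [555.4, 23.3, 38.5]
ee_rot: [0.707, 0.707, 0.001, 0.001]
ft_force: [-0.2, -1.0, 0.4]
opening: 0.484
grip_force: 0.0
```

Call:
carry_out(
  rows=[
    {"slide":[0,0,0.02],"twist":[0,0,0],"claw":0.06},
    {"slide":[0,0,0.034],"twist":[0,0,0],"claw":0.06},
    {"slide":[0,0,0.034],"twist":[0,0,0],"claw":0.0},
    {"slide":[0,0,0.034],"twist":[0,0,0],"claw":0.0},
    {"slide":[0,0,0.034],"twist":[0,0,0],"claw":0.0},
  ],
)

```text
t: 8.93
tool_pos: [555.6, 23.3, 5.0]
ee_rot: [0.707, 0.707, 0.0, 0.0]
ft_force: [-0.0, 0.3, 0.3]
opening: 0.43
grip_force: 0.0
```

Call:
carry_out(
  rows=[
    {"slide":[0,0,0],"twist":[0,0,0],"claw":0.0},
    {"slide":[0,0,0],"twist":[0,0,0],"claw":0.0},
    {"slide":[0,0,0],"twist":[0,0,0],"claw":0.0},
    {"slide":[0,0,0],"twist":[0,0,0],"claw":0.0},
  ],
)

```text
t: 9.43
tool_pos: [554.9, 23.1, 4.6]
ee_rot: [0.707, 0.707, -0.0, -0.0]
ft_force: [-1.2, -0.0, 3.3]
opening: 0.108
grip_force: 29.9
```

Call:
carry_out(
  rows=[
    {"slide":[0,-0.015,0],"twist":[0,0,0],"claw":0.0},
    {"slide":[0,-0.035,0],"twist":[0,0,0],"claw":0.0},
    {"slide":[0,-0.055,0],"twist":[0,0,0],"claw":0.0},
    {"slide":[0,-0.075,0],"twist":[0,0,0],"claw":0.0},
    {"slide":[0,-0.09,0],"twist":[0,0,0],"claw":0.0},
  ],
)

```text
t: 10.05
tool_pos: [464.7, 24.6, 4.6]
ee_rot: [0.706, 0.708, 0.002, -0.0]
ft_force: [3.9, 6.1, -4.1]
opening: 0.106
grip_force: 30.0
```

Call:
carry_out(
  rows=[
    {"slide":[0,-0.008,0],"twist":[0,0,0],"claw":0.0},
    {"slide":[0,-0.014,0],"twist":[0,0,0],"claw":0.0},
    {"slide":[0,-0.02,0],"twist":[0,0,0],"claw":0.0},
    {"slide":[0,-0.024,0],"twist":[0,0,0],"claw":0.0},
    {"slide":[0,-0.024,0],"twist":[0,0,0],"claw":0.0},
  ],
)

```text
t: 10.68
tool_pos: [440.6, 25.0, 4.6]
ee_rot: [0.706, 0.708, 0.001, -0.001]
ft_force: [-0.2, 6.5, -1.5]
opening: 0.102
grip_force: 30.0
```

Call:
carry_out(
  rows=[
    {"slide":[0,-0.003,0],"twist":[0,0,0],"claw":0.0},
    {"slide":[0,-0.006,0],"twist":[0,0,0],"claw":0.0},
    {"slide":[0,-0.009,0],"twist":[0,0,0],"claw":0.0},
    {"slide":[0,-0.011,0],"twist":[0,0,0],"claw":0.0},
    {"slide":[0,-0.011,0],"twist":[0,0,0],"claw":0.0},
  ],
)

```text
t: 11.3
tool_pos: [430.4, 25.2, 4.6]
ee_rot: [0.706, 0.708, 0.002, -0.0]
ft_force: [1.9, 6.7, -4.2]
opening: 0.103
grip_force: 30.0
```

Call:
carry_out(
  rows=[
    {"slide":[0,-0.003,0],"twist":[0,0,0],"claw":0.0},
    {"slide":[0,-0.006,0],"twist":[0,0,0],"claw":0.0},
    {"slide":[0,-0.009,0],"twist":[0,0,0],"claw":0.0},
    {"slide":[0,-0.012,0],"twist":[0,0,0],"claw":0.0},
    {"slide":[0,-0.012,0],"twist":[0,0,0],"claw":0.0},
  ],
)

```text
t: 11.92
tool_pos: [430.7, 25.4, 5.2]
ee_rot: [0.707, 0.707, 0.012, 0.005]
ft_force: [29.6, 2.1, -40.6]
opening: 0.102
grip_force: 30.0
```

```bash
python3 -c "
from h import *
st();c=cap('top','t6.png');W=world(c)
for u in (270,355): print(u,[(v,*W[v,u,[0,2]].round(0).tolist()) for v in range(146,232,4)])"
```

```text
t 11.93 pos [430.7  25.4   5.2] q [0.7069 0.7072 0.0118 0.0047] f [ 29.6   2.1 -40.6] op 0.102 g 30.009777369559743
R [[-0.0, 1.0, 0.023], [1.0, 0.0, 0.01], [0.01, 0.023, -1.0]] [ 0.31  0.46 -0.55  2.26  0.49  0.51 -0.63]
270 [(146, 668.0, 107.0), (150, 674.0, 26.0), (154, 663.0, 25.0), (158, 651.0, 26.0), (162, 639.0, 29.0), (166, 628.0, 25.0), (170, 616.0, 27.0), (174, 605.0, 22.0), (178, 592.0, 29.0), (182, 580.0, 32.0), (186, 569.0, 27.0), (190, 557.0, 32.0), (194, 546.0, 28.0), (198, 534.0, 28.0), (202, 523.0, 29.0), (206, 511.0, 30.0), (210, 500.0, 30.0), (214, 489.0, 27.0), (218, 477.0, 37.0), (222, 467.0, 4.0), (226, 456.0, -1.0), (230, 445.0, -1.0)]
355 [(146, 667.0, 120.0), (150, 674.0, 33.0), (154, 664.0, 27.0), (158, 651.0, 30.0), (162, 640.0, 31.0), (166, 628.0, 29.0), (170, 617.0, 25.0), (174, 605.0, 28.0), (178, 594.0, 28.0), (182, 582.0, 28.0), (186, 570.0, 29.0), (190, 559.0, 28.0), (194, 547.0, 28.0), (198, 536.0, 26.0), (202, 525.0, 25.0), (206, 513.0, 29.0), (210, 502.0, 26.0), (214, 490.0, 30.0), (218, 478.0, 43.0), (222, 469.0, 2.0), (226, 458.0, -5.0), (230, 446.0, 2.0)]
```

View pics/t6.png

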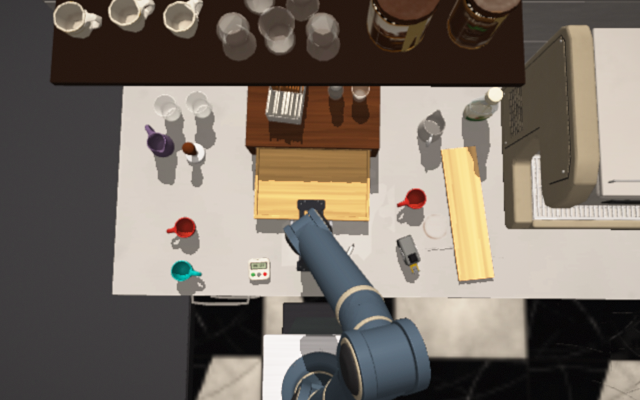

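The tray is against its stop, with 30 N in x, and it is empty. That leaves two red cups in all. I'll relax and release the handle.

Call:
carry_out(
  rows=[
    {"slide":[0,0.01,0],"twist":[0,0,0],"claw":0.0},
    {"slide":[0,0.01,0],"twist":[0,0,0],"claw":0.04},
    {"slide":[0,0.01,0],"twist":[0,0,0],"claw":0.04},
    {"slide":[0,0.01,0],"twist":[0,0,0],"claw":0.04},
    {"slide":[0,0.01,0],"twist":[0,0,0],"claw":0.06},
  ],
)

```text
t: 12.6
tool_pos: [427.5, 22.6, 4.4]
ee_rot: [0.707, 0.707, -0.001, 0.0]
ft_force: [0.5, -0.6, -0.4]
opening: 0.474
grip_force: 0.0
```

Call:
carry_out(
  rows=[
    {"slide":[0,0,-0.06],"twist":[0,0,0],"claw":0.087},
    {"slide":[0,0,-0.12],"twist":[0,0,0],"claw":0.087},
    {"slide":[0,0,-0.15],"twist":[0,0,0],"claw":0.087},
    {"slide":[-0.06,0,-0.15],"twist":[0,0,0],"claw":0.087},
    {"slide":[-0.12,0,-0.15],"twist":[0,0,0],"claw":0.087},
  ],
)

```text
t: 13.22
tool_pos: [428.2, -98.3, 155.3]
ee_rot: [0.706, 0.708, 0.0, 0.001]
ft_force: [0.6, -0.9, -0.2]
opening: 0.975
grip_force: 0.0
```

Call:
carry_out(
  rows=[
    {"slide":[-0.06,0,0],"twist":[0,0,0],"claw":0.087},
    {"slide":[-0.12,0,0],"twist":[0,0,0],"claw":0.087},
    {"slide":[-0.15,-0.02,0],"twist":[0,0,0],"claw":0.087},
    {"slide":[-0.15,-0.04,0],"twist":[0,0,0],"claw":0.087},
    {"slide":[-0.15,-0.04,0],"twist":[0,0,0],"claw":0.087},
  ],
)

```text
t: 13.85
tool_pos: [386.5, -246.1, 154.2]
ee_rot: [0.707, 0.707, -0.001, -0.001]
ft_force: [1.1, 0.7, 0.1]
opening: 1.001
grip_force: 0.0
```

```bash
python3 -c "
from h import *
st();c=cap('top');im=c['pixels'];W=world(c)
# tray: lip outer edge line & side rims at floor level
hsv=cv2.cvtColor(im,cv2.COLOR_RGB2HSV)
M=(W[...,2]>18)&(W[...,2]<55)&(hsv[...,0]<30)&(hsv[...,1]>70)
M[:, :245]=0;M[:,385:]=0;M[:150]=0;M[225:]=0
M=cv2.morphologyEx(M.astype(np.uint8),cv2.MORPH_OPEN,np.ones((3,3)))
v,u=np.where(M);print(u.min(),u.max(),v.min(),v.max())
# per column bottom edge ; per row left/right edges, cast on z=42
bot=[];
for x in range(262,366,3):
  r=np.where(M[:,x])[0]
  if len(r): bot.append(ray(c,x,r.max()+.5,42)[:2])
bot=np.array(bot);p=np.polyfit(bot[:,1],bot[:,0],1);print('lip outer top x=',p, np.std(bot[:,0]-np.polyval(p,bot[:,1])))
for s,f in(('L',lambda r:r.min()-.5),('R',lambda r:r.max()+.5)):
  e=np.array([ray(c,f(np.where(M[y])[0]),y,42)[:2] for y in range(165,212,2)]);q=np.polyfit(e[:,0],e[:,1],1);print(s,q,np.polyval(q,560),np.std(e[:,1]-np.polyval(q,e[:,0])))
# cabinet front top edge
"
```

```text
t 13.85 pos [ 386.5 -246.1  154.2] q [ 7.070e-01  7.072e-01 -6.000e-04 -7.000e-04] f [1.1 0.7 0.1] op 1.001 g 0.0
R [[-0.0, 1.0, -0.002], [1.0, 0.0, 0.0], [0.0, -0.002, -1.0]] [ 0.99  0.24 -0.59  2.07  0.17  0.88  0.31]
254 375 150 220
lip outer top x= [1.63825034e-02 4.72996195e+02] 0.7945222882257756
L [-2.07718499e-02  1.97783412e+02] 186.1511763002776 0.8229069740521411
R [-2.89082784e-02 -1.22120732e+02] -138.30936772530487 0.7891790567759139
```

```bash
python3 -c "
from h import *
a=cap('wrist','w7.png');W=world(a)
m=(W[...,2]>50)&(W[...,2]<62)&(np.hypot(W[...,0]-390,W[...,1]+246)<70)
print(m.sum());q=W[m][:,:2].astype(np.float32);print('top face',cv2.minAreaRect(q),np.median(W[m][:,2]))
b=(W[...,2]>63)&(W[...,2]<75)&(np.hypot(W[...,0]-390,W[...,1]+246)<70);print('button',b.sum(),np.median(W[b],axis=0) if b.sum() else '')
im=a['pixels'];hsv=cv2.cvtColor(im,cv2.COLOR_RGB2HSV);y=(abs(hsv[...,0].astype(int)-25)<7)&(hsv[...,1]>140)&(W[...,2]<30)&(np.hypot(W[...,0]-390,W[...,1]+246)<120);print('yellow',y.sum(),np.nanmedian(W[y],axis=0) if y.sum() else '')"
```

```text
2572
top face ((389.6119384765625, -246.24075317382812), (76.99594116210938, 41.52559280395508), 21.16722869873047) 55.20221000305651
button 338 [ 369.64248846 -253.16508282   67.44685733]
yellow 64 [ 338.90143305 -259.63626147   16.99112294]
```

View pics/w7.png

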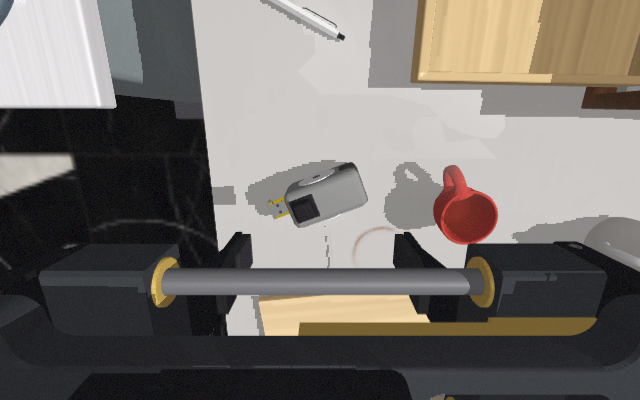

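The wrist view shows the tape at (325,195) with its black button at (303,208) and yellow hook at (278,208), pointing at a yaw of about 201°. The red cup is at (465,215) with its handle pointing up-left. Next I rotate and grip the case across its width.

Call:
carry_out(
  rows=[
    {"slide":[0,0.003,0],"twist":[0,0,-37],"claw":0.087},
    {"slide":[0,0.003,0],"twist":[0,0,-37],"claw":0.087},
    {"slide":[0,0.003,0],"twist":[0,0,-37],"claw":0.087},
    {"slide":[0,0.003,0],"twist":[0,0,-37],"claw":0.087},
  ],
)

```text
t: 14.45
tool_pos: [392.6, -245.5, 154.7]
ee_rot: [0.443, 0.897, 0.0, 0.0]
ft_force: [0.0, -0.6, 0.3]
opening: 0.997
grip_force: 0.0
```

Call:
carry_out(
  rows=[
    {"slide":[0,0,0],"twist":[0,0,-37],"claw":0.087},
    {"slide":[0,0,0],"twist":[0,0,-37],"claw":0.087},
    {"slide":[0,0,0],"twist":[0,0,-37],"claw":0.087},
    {"slide":[0,0,0],"twist":[0,0,-37],"claw":0.087},
  ],
)

```text
t: 14.95
tool_pos: [392.6, -245.6, 154.7]
ee_rot: [0.136, 0.991, 0.0, 0.001]
ft_force: [0.3, -0.4, -0.3]
opening: 0.998
grip_force: 0.0
```

Call:
carry_out(
  rows=[
    {"slide":[0,0,0],"twist":[0,0,-37],"claw":0.087},
    {"slide":[0,0,0],"twist":[0,0,-37],"claw":0.087},
    {"slide":[0,0,0],"twist":[0,0,-37],"claw":0.087},
    {"slide":[0,0,0],"twist":[0,0,-37],"claw":0.087},
    {"slide":[0,0,0],"twist":[0,0,-37],"claw":0.087},
  ],
)

```text
t: 15.58
tool_pos: [392.4, -245.8, 154.7]
ee_rot: [-0.183, 0.983, 0.0, 0.001]
ft_force: [-0.9, 0.7, -0.2]
opening: 0.998
grip_force: 0.0
```

```bash
python3 -c "
from h import *
st();plan([(389.6,-246.2,60,111),(389.6,-246.2,2,111)])"
```

```text
t 15.57 pos [ 392.4 -245.8  154.7] q [-1.834e-01  9.830e-01  0.000e+00  6.000e-04] f [-0.9  0.7 -0.2] op 0.998 g 0.0
R [[-0.933, -0.361, 0.001], [-0.361, 0.933, 0.0], [-0.001, -0.0, -1.0]] [ 1.29  0.34 -0.97  2.05  0.35  0.93  2.07]
from [ 392.4 -245.8  154.7  111.1]
slide [0.0027, 0.0007, 0.0947] twz 0.1 rows>= 2 -> [389.6, -246.2, 60.0, 111.0]
slide [-0.0, 0.0, 0.058] twz -0.0 rows>= 1 -> [389.6, -246.2, 2.0, 111.0]
```

Call:
carry_out(
  rows=[
    {"slide":[0.003,0.001,0.05],"twist":[0,0,0],"claw":0.087},
    {"slide":[0.003,0.001,0.1],"twist":[0,0,0],"claw":0.087},
    {"slide":[0.003,0.001,0.13],"twist":[0,0,0],"claw":0.087},
    {"slide":[0.003,0.001,0.152],"twist":[0,0,0],"claw":0.087},
    {"slide":[0.003,0.001,0.152],"twist":[0,0,0],"claw":0.03},
  ],
  squeeze=25,
)

```text
t: 16.2
tool_pos: [387.9, -245.8, 1.5]
ee_rot: [-0.183, 0.983, 0.001, -0.001]
ft_force: [0.8, 0.5, 0.4]
opening: 0.955
grip_force: 0.0
```

Call:
carry_out(
  rows=[
    {"slide":[0,0,0],"twist":[0,0,0],"claw":0.02},
    {"slide":[0,0,0],"twist":[0,0,0],"claw":0.02},
    {"slide":[0,0,0],"twist":[0,0,0],"claw":0.02},
    {"slide":[0,0,0],"twist":[0,0,0],"claw":0.02},
    {"slide":[0,0,0],"twist":[0,0,0],"claw":0.02},
  ],
)

```text
t: 16.82
tool_pos: [388.3, -247.5, 2.7]
ee_rot: [-0.183, 0.983, -0.0, 0.0]
ft_force: [0.1, 0.1, 2.0]
opening: 0.46
grip_force: 25.0
```

```bash
python3 -c "
from h import *
st()"
```

```text
t 16.82 pos [ 388.3 -247.5    2.7] q [-1.825e-01  9.832e-01 -4.000e-04  1.000e-04] f [0.1 0.1 2. ] op 0.46 g 24.9920330545865
R [[-0.933, -0.359, 0.0], [-0.359, 0.933, -0.001], [-0.0, -0.001, -1.0]] [ 1.07  0.56 -0.75  2.17  0.66  0.64  1.79]
```

```bash
python3 -c "
from h import *
plan([(388.3,-247.5,110,111),(450,-180,110,72),(546,132.8,110,-1.1),(546,132.8,50,-1.1)])"
```

```text
from [ 388.3 -247.5    2.7  111. ]
slide [0.0, -0.0, -0.1073] twz 0.0 rows>= 2 -> [388.3, -247.5, 110.0, 111.0]
slide [-0.0818, 0.0409, -0.0] twz 39.0 rows>= 4 -> [450.0, -180.0, 110.0, 72.0]
slide [0.0027, 0.1636, -0.0] twz 36.6 rows>= 4 -> [498.0, -23.6, 110.0, 35.4]
slide [0.0996, 0.1298, -0.0] twz 36.6 rows>= 4 -> [546.0, 132.8, 110.0, -1.1]
slide [0.0, 0.0, 0.06] twz 0.0 rows>= 1 -> [546.0, 132.8, 50.0, -1.1]
```

Call:
carry_out(
  rows=[
    {"slide":[0,0,-0.03],"twist":[0,0,0],"claw":0.02},
    {"slide":[0,0,-0.07],"twist":[0,0,0],"claw":0.02},
    {"slide":[0,0,-0.107],"twist":[0,0,0],"claw":0.02},
    {"slide":[0,0,-0.107],"twist":[0,0,0],"claw":0.02},
  ],
)

```text
t: 17.32
tool_pos: [389.1, -247.8, 110.8]
ee_rot: [-0.182, 0.983, -0.002, 0.001]
ft_force: [0.2, -0.4, -6.3]
opening: 0.455
grip_force: 25.0
```

Call:
carry_out(
  rows=[
    {"slide":[-0.02,0.01,0],"twist":[0,0,8],"claw":0.02},
    {"slide":[-0.04,0.02,0],"twist":[0,0,16],"claw":0.02},
    {"slide":[-0.06,0.03,0],"twist":[0,0,24],"claw":0.02},
    {"slide":[-0.075,0.037,0],"twist":[0,0,32],"claw":0.02},
    {"slide":[-0.082,0.041,0],"twist":[0,0,39],"claw":0.02},
  ],
)

```text
t: 17.95
tool_pos: [448.7, -178.0, 107.1]
ee_rot: [0.157, 0.988, 0.001, -0.002]
ft_force: [-0.3, -1.1, -4.0]
opening: 0.461
grip_force: 25.0
```

Call:
carry_out(
  rows=[
    {"slide":[0.001,0.032,0],"twist":[0,0,7],"claw":0.02},
    {"slide":[0.001,0.065,0],"twist":[0,0,15],"claw":0.02},
    {"slide":[0.002,0.1,0],"twist":[0,0,22],"claw":0.02},
    {"slide":[0.003,0.135,0],"twist":[0,0,29],"claw":0.02},
    {"slide":[0.003,0.164,0],"twist":[0,0,36.6],"claw":0.02},
  ],
)

```text
t: 18.58
tool_pos: [495.7, -21.2, 106.9]
ee_rot: [0.46, 0.888, -0.001, -0.002]
ft_force: [0.7, -0.5, -5.8]
opening: 0.456
grip_force: 25.0
```

Call:
carry_out(
  rows=[
    {"slide":[0.02,0.026,0],"twist":[0,0,7],"claw":0.02},
    {"slide":[0.04,0.052,0],"twist":[0,0,15],"claw":0.02},
    {"slide":[0.06,0.078,0],"twist":[0,0,22],"claw":0.02},
    {"slide":[0.08,0.104,0],"twist":[0,0,29],"claw":0.02},
    {"slide":[0.1,0.13,0],"twist":[0,0,36.6],"claw":0.02},
  ],
)

```text
t: 19.2
tool_pos: [543.7, 134.4, 106.3]
ee_rot: [0.716, 0.698, -0.003, -0.001]
ft_force: [-0.3, -0.1, -5.9]
opening: 0.461
grip_force: 25.0
```

```bash
python3 -c "
from h import *
st()
c=cap('wrist','w8.png');W=world(c)
hsv=cv2.cvtColor(c['pixels'],cv2.COLOR_RGB2HSV)
y=(abs(hsv[...,0].astype(int)-25)<7)&(hsv[...,1]>140)&(W[...,2]>60)&(W[...,2]<140);v,u=np.where(y);print(len(u),u.min(),u.max(),v.min(),v.max(),np.median(W[y],axis=0).round(1),np.percentile(W[y],[2,98],axis=0).round(1).tolist())
plan([(546,132.8,80,-1.1),(546,132.8,50,-1.1)])"
```

```text
t 19.2 pos [543.7 134.4 106.3] q [ 0.7157  0.6984 -0.0027 -0.001 ] f [-0.3 -0.1 -5.9] op 0.461 g 24.985806229524314
R [[0.024, 1.0, -0.005], [1.0, -0.024, -0.002], [-0.002, -0.005, -1.0]] [ 0.06  0.45 -0.49  1.89  0.27  0.87 -0.59]
694 304 340 150 190 [543.7 178.1 120.2] [[534.1, 172.8, 118.9], [553.7, 194.5, 121.5]]
from [545.1 141.2 107.1  -1.3]
slide [-0.0084, 0.0011, 0.0271] twz -0.2 rows>= 1 -> [546.0, 132.8, 80.0, -1.1]
slide [0.0, 0.0, 0.03] twz -0.0 rows>= 1 -> [546.0, 132.8, 50.0, -1.1]
```

View pics/w8.png

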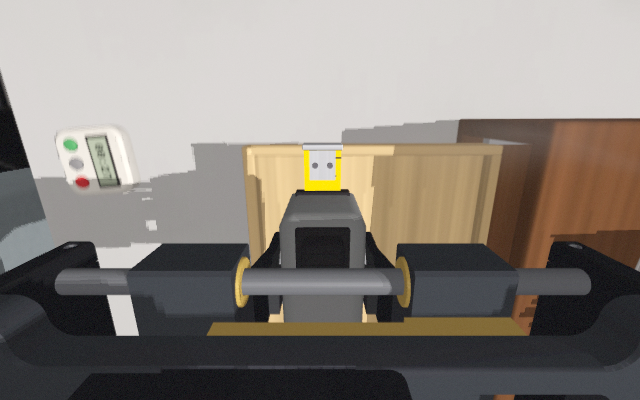

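The wrist view shows the tape gripped square, with its hook at (322,148) just outside the tray's left rim (line at row 150) and the button facing forward. I'll settle the arm and fine-position it.

Call:
carry_out(
  rows=[
    {"slide":[-0.004,0,0.0],"twist":[0,0,0],"claw":0.02},
    {"slide":[-0.008,0.001,0.01],"twist":[0,0,0],"claw":0.02},
    {"slide":[-0.008,0.001,0.027],"twist":[0,0,0],"claw":0.02},
    {"slide":[-0.008,0.001,0.027],"twist":[0,0,0],"claw":0.02},
  ],
)

```text
t: 19.75
tool_pos: [544.4, 124.8, 79.9]
ee_rot: [0.715, 0.7, -0.002, -0.001]
ft_force: [0.1, -0.5, -5.3]
opening: 0.451
grip_force: 25.0
```

```bash
python3 -c "
from h import *
st()
c=cap('wrist');W=world(c)
hsv=cv2.cvtColor(c['pixels'],cv2.COLOR_RGB2HSV)
y=(abs(hsv[...,0].astype(int)-25)<7)&(hsv[...,1]>140)&(W[...,2]>80)&(W[...,2]<140);print(np.percentile(W[y],[2,50,98],axis=0).round(1).tolist())
# case top edges
m=(W[...,2]>122)&(W[...,2]<150)&(abs(W[...,0]-545)<40);print(np.median(W[m],axis=0).round(1))
# rim position: z 36..48, x~500..530 : y profile
for x0 in (500,590):
  r=W[(abs(W[...,0]-x0)<5)&(W[...,2]>36)&(W[...,2]<48)&(W[...,1]>150)];print(x0,len(r),np.percentile(r,[3,50,97],axis=0).round(1).tolist() if len(r) else '')
plan([(546,132.8,50,-1.1)])"
```

```text
t 19.75 pos [544.4 124.8  79.9] q [ 0.7146  0.6995 -0.0024 -0.0012] f [ 0.1 -0.5 -5.3] op 0.451 g 24.991733450442553
R [[0.021, 1.0, -0.005], [1.0, -0.021, -0.002], [-0.002, -0.005, -1.0]] [ 0.07  0.49 -0.48  1.92  0.3   0.82 -0.59]
[[534.7, 163.3, 92.8], [544.3, 168.5, 94.0], [554.2, 184.9, 95.1]]
[544.3 144.6 132.6]
500 165 [[495.5, 181.7, 38.8], [500.2, 185.8, 41.5], [504.7, 189.2, 42.6]]
590 168 [[585.3, 179.7, 39.9], [590.0, 184.0, 41.4], [594.7, 187.4, 42.7]]
from [545.4 125.5  81.   -1.2]
slide [0.0073, 0.0005, 0.031] twz -0.1 rows>= 1 -> [546.0, 132.8, 50.0, -1.1]
```

Call:
carry_out(
  rows=[
    {"slide":[0.008,0,0.01],"twist":[0,0,0],"claw":0.02},
    {"slide":[0.008,0,0.02],"twist":[0,0,0],"claw":0.02},
    {"slide":[0.008,0,0.03],"twist":[0,0,0],"claw":0.02},
    {"slide":[0.008,0,0.03],"twist":[0,0,0],"claw":0.02},
    {"slide":[0.008,0,0.03],"twist":[0,0,0],"claw":0.02},
  ],
)

```text
t: 20.42
tool_pos: [546.8, 134.4, 52.5]
ee_rot: [0.714, 0.7, 0.0, 0.0]
ft_force: [0.7, 0.4, -6.3]
opening: 0.462
grip_force: 25.0
```

```bash
python3 -c "
from h import *
st()
c=cap('wrist','w9.png');W=world(c)
hsv=cv2.cvtColor(c['pixels'],cv2.COLOR_RGB2HSV)
y=(abs(hsv[...,0].astype(int)-25)<7)&(hsv[...,1]>140)&(W[...,2]>50)&(W[...,2]<100);print(np.percentile(W[y],[2,50,98],axis=0).round(1).tolist())
g=(abs(W[...,0]-544)<8)&(W[...,2]>55)&(W[...,2]<75)&(W[...,1]>165);print('tang top',np.percentile(W[g],[2,50,99],axis=0).round(1).tolist())"
```

```text
t 20.43 pos [546.8 134.4  52.5] q [7.142e-01 6.999e-01 1.000e-04 1.000e-04] f [ 0.7  0.4 -6.3] op 0.462 g 24.99181260354817
R [[0.02, 1.0, 0.0], [1.0, -0.02, 0.0], [0.0, 0.0, -1.0]] [ 0.03  0.53 -0.46  1.93  0.33  0.76 -0.63]
[[536.8, 172.8, 65.3], [546.4, 178.1, 66.7], [556.4, 194.5, 67.9]]
tang top [[536.8, 170.9, 64.1], [544.2, 184.3, 67.1], [551.8, 198.0, 73.8]]
```

Call:
carry_out(
  rows=[
    {"slide":[0,0,0.006],"twist":[0,0,0],"claw":0.02},
    {"slide":[0,0,0.012],"twist":[0,0,0],"claw":0.02},
    {"slide":[0,0,0.018],"twist":[0,0,0],"claw":0.02},
    {"slide":[0,0,0.021],"twist":[0,0,0],"claw":0.02},
    {"slide":[0,0,0.021],"twist":[0,0,0],"claw":0.02},
  ],
)

```text
t: 21.1
tool_pos: [546.6, 134.5, 31.3]
ee_rot: [0.714, 0.7, -0.0, -0.0]
ft_force: [-0.3, -0.3, -6.6]
opening: 0.458
grip_force: 25.0
```

Call:
carry_out(
  rows=[
    {"slide":[-0.005,0,0],"twist":[0,0,0],"claw":0.02},
    {"slide":[-0.01,0,0],"twist":[0,0,0],"claw":0.02},
    {"slide":[-0.017,0,0],"twist":[0,0,0],"claw":0.02},
    {"slide":[-0.025,0,0],"twist":[0,0,0],"claw":0.02},
    {"slide":[-0.03,0,0],"twist":[0,0,0],"claw":0.02},
  ],
)

```text
t: 21.72
tool_pos: [546.0, 103.6, 31.5]
ee_rot: [0.714, 0.7, -0.0, 0.0]
ft_force: [-0.8, 1.9, -5.4]
opening: 0.457
grip_force: 25.0
```

```bash
python3 -c "
from h import *
st()
c=cap('wrist','w10.png');W=world(c)
hsv=cv2.cvtColor(c['pixels'],cv2.COLOR_RGB2HSV)
y=(abs(hsv[...,0].astype(int)-25)<7)&(hsv[...,1]>140)&(W[...,2]>30)&(W[...,2]<100);print(np.percentile(W[y],[2,50,98],axis=0).round(1).tolist())"
```

```text
t 21.73 pos [546.  103.6  31.5] q [ 7.144e-01  6.997e-01 -0.000e+00  1.000e-04] f [-0.8  1.9 -5.4] op 0.457 g 24.992189600598067
R [[0.021, 1.0, 0.0], [1.0, -0.021, -0.0], [-0.0, 0.0, -1.0]] [ 0.08  0.55 -0.44  1.96  0.35  0.71 -0.6 ]
[[536.4, 142.6, 44.3], [545.8, 160.1, 45.6], [555.7, 186.2, 46.9]]
```

View pics/w10.png

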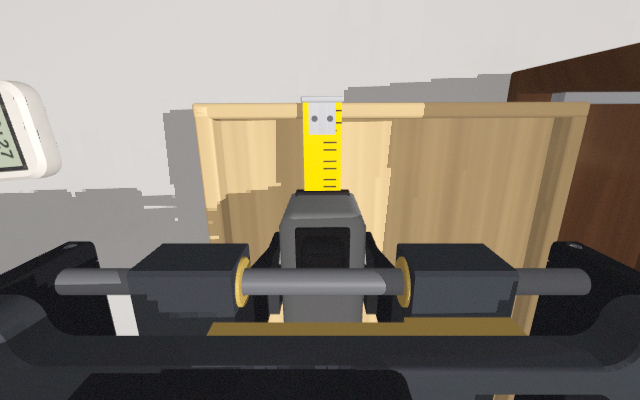

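The hook is caught on the left rim, at (322,100), and the blade is drawing out. Next I draw the case across.

Call:
carry_out(
  rows=[
    {"slide":[-0.02,0,0],"twist":[0,0,0],"claw":0.02},
    {"slide":[-0.04,0,0],"twist":[0,0,0],"claw":0.02},
    {"slide":[-0.06,0,0],"twist":[0,0,0],"claw":0.02},
    {"slide":[-0.08,0,0],"twist":[0,0,0],"claw":0.02},
    {"slide":[-0.1,0,0],"twist":[0,0,0],"claw":0.02},
  ],
)

```text
t: 22.4
tool_pos: [543.9, 2.8, 31.5]
ee_rot: [0.714, 0.7, 0.0, 0.0]
ft_force: [1.7, 1.4, -5.4]
opening: 0.458
grip_force: 25.0
```

Call:
carry_out(
  rows=[
    {"slide":[-0.02,0,0],"twist":[0,0,0],"claw":0.02},
    {"slide":[-0.04,0,0],"twist":[0,0,0],"claw":0.02},
    {"slide":[-0.055,0,0],"twist":[0,0,0],"claw":0.02},
    {"slide":[-0.07,0,0],"twist":[0,0,0],"claw":0.02},
    {"slide":[-0.075,0,0],"twist":[0,0,0],"claw":0.02},
  ],
)

```text
t: 23.02
tool_pos: [542.2, -71.9, 31.3]
ee_rot: [0.715, 0.699, -0.0, 0.0]
ft_force: [1.3, 1.7, -5.7]
opening: 0.454
grip_force: 25.0
```

Call:
carry_out(
  rows=[
    {"slide":[-0.003,0,0],"twist":[0,0,0],"claw":0.02},
    {"slide":[-0.006,0,0],"twist":[0,0,0],"claw":0.02},
    {"slide":[-0.009,0,0],"twist":[0,0,0],"claw":0.02},
    {"slide":[-0.011,0,0],"twist":[0,0,0],"claw":0.02},
    {"slide":[-0.011,0,0],"twist":[0,0,0],"claw":0.02},
  ],
)

```text
t: 23.65
tool_pos: [542.2, -81.6, 31.5]
ee_rot: [0.714, 0.7, -0.0, 0.0]
ft_force: [0.6, 1.3, -6.1]
opening: 0.457
grip_force: 25.0
```

```bash
python3 -c "
from h import *
st()
c=cap('wrist','w11.png');W=world(c)
hsv=cv2.cvtColor(c['pixels'],cv2.COLOR_RGB2HSV)
y=(abs(hsv[...,0].astype(int)-25)<7)&(hsv[...,1]>140)&(W[...,2]>30)&(W[...,2]<100);print(np.percentile(W[y],[2,50,98],axis=0).round(1).tolist())"
```

```text
t 23.65 pos [542.2 -81.6  31.5] q [ 7.141e-01  7.000e-01 -1.000e-04  0.000e+00] f [ 0.6  1.3 -6.1] op 0.457 g 24.988220727536827
R [[0.02, 1.0, -0.0], [1.0, -0.02, -0.0], [-0.0, -0.0, -1.0]] [ 0.41  0.54 -0.44  1.97  0.34  0.7  -0.26]
[[533.1, -36.3, 43.6], [542.6, 10.0, 45.0], [552.4, 47.0, 46.4]]
```

Call:
carry_out(
  rows=[
    {"slide":[-0.002,0,0],"twist":[0,0,0],"claw":0.02},
    {"slide":[-0.004,0,0],"twist":[0,0,0],"claw":0.02},
    {"slide":[-0.006,0,0],"twist":[0,0,0],"claw":0.02},
    {"slide":[-0.006,0,0],"twist":[0,0,0],"claw":0.02},
  ],
)

```text
t: 24.2
tool_pos: [542.0, -87.7, 31.4]
ee_rot: [0.714, 0.7, -0.0, 0.0]
ft_force: [1.6, 1.9, -6.4]
opening: 0.459
grip_force: 25.0
```

Call:
carry_out(
  rows=[
    {"slide":[-0.001,0,0],"twist":[0,0,0],"claw":0.02},
    {"slide":[-0.002,0,0],"twist":[0,0,0],"claw":0.02},
    {"slide":[-0.002,0,0],"twist":[0,0,0],"claw":0.02},
  ],
)

```text
t: 24.58
tool_pos: [542.0, -88.0, 31.5]
ee_rot: [0.714, 0.7, 0.001, -0.001]
ft_force: [-1.6, 4.7, -6.6]
opening: 0.455
grip_force: 25.0
```

Contact: the back is against the right rim. I'll ease off 1 mm and lower it onto the floor.

Call:
carry_out(
  rows=[
    {"slide":[0.001,0,0.001],"twist":[0,0,0],"claw":0.02},
    {"slide":[0.001,0,0.002],"twist":[0,0,0],"claw":0.02},
    {"slide":[0.001,0,0.003],"twist":[0,0,0],"claw":0.02},
    {"slide":[0.001,0,0.003],"twist":[0,0,0],"claw":0.02},
  ],
)

```text
t: 25.08
tool_pos: [544.2, -88.1, 30.7]
ee_rot: [0.714, 0.7, 0.001, 0.002]
ft_force: [-1.1, 4.2, 9.4]
opening: 0.458
grip_force: 25.0
```

Call:
carry_out(
  rows=[
    {"slide":[0,0,-0.001],"twist":[0,0,0],"claw":0.045},
    {"slide":[0,0,-0.001],"twist":[0,0,0],"claw":0.05},
    {"slide":[0,0,-0.001],"twist":[0,0,0],"claw":0.06},
    {"slide":[0,0,-0.001],"twist":[0,0,0],"claw":0.06},
    {"slide":[0,0,-0.001],"twist":[0,0,0],"claw":0.06},
  ],
)

```text
t: 25.7
tool_pos: [542.0, -88.7, 29.3]
ee_rot: [0.714, 0.7, -0.0, 0.0]
ft_force: [-0.0, 0.4, 0.0]
opening: 0.682
grip_force: 0.0
```

Call:
carry_out(
  rows=[
    {"slide":[0,0,-0.03],"twist":[0,0,0],"claw":0.06},
    {"slide":[0,0,-0.07],"twist":[0,0,0],"claw":0.06},
    {"slide":[0,0,-0.1],"twist":[0,0,0],"claw":0.02},
    {"slide":[0,0,-0.1],"twist":[0,0,0],"claw":0.0},
    {"slide":[0,0,-0.1],"twist":[0,0,0],"claw":0.0},
  ],
)

```text
t: 26.32
tool_pos: [541.3, -88.7, 128.7]
ee_rot: [0.714, 0.7, -0.001, -0.0]
ft_force: [0.6, -0.0, 0.2]
opening: 0.435
grip_force: 0.0
```

```bash
python3 -c "
from h import *
st()
c=cap('wrist','w12.png');W=world(c);t=cap('top')
hsv=cv2.cvtColor(c['pixels'],cv2.COLOR_RGB2HSV)
y=(abs(hsv[...,0].astype(int)-25)<7)&(hsv[...,1]>140)&(W[...,2]>30)&(W[...,2]<60)&(abs(W[...,0]-543)<15);print(np.percentile(W[y],[2,50,98],axis=0).round(1).tolist())
for n,Q in(('w',W),('t',world(t))):
  b=(Q[...,2]>88)&(Q[...,2]<102)&(abs(Q[...,0]-543)<30)&(Q[...,1]<-30)&(Q[...,1]>-150);print(n,'button',b.sum(),np.median(Q[b],axis=0) if b.sum() else '')
  m=(Q[...,2]>78)&(Q[...,2]<88)&(abs(Q[...,0]-543)<45)&(Q[...,1]<-30)&(Q[...,1]>-150);q=Q[m][:,:2].astype(np.float32);print('case',m.sum(),cv2.minAreaRect(q) if m.sum()>5 else '')
a=c['pixels'][:,150:500];T=t['pixels'][140:260,240:440];T=cv2.resize(T,None,fx=2.2,fy=2.2)
o=np.zeros((400,350+440,3),np.uint8);o[:,:350]=a;o[:264,350:]=T;cv2.imwrite('pics/c12.png',o[:,:,::-1])"
```

```text
t 26.32 pos [541.3 -88.7 128.7] q [ 7.142e-01  7.000e-01 -5.000e-04 -4.000e-04] f [ 0.6 -0.   0.2] op 0.435 g 0.0
R [[0.02, 1.0, -0.001], [1.0, -0.02, -0.0], [-0.0, -0.001, -1.0]] [ 0.48  0.41 -0.5   1.9   0.25  0.9  -0.16]
[[535.2, -40.2, 42.9], [544.9, 21.0, 44.4], [554.5, 71.9, 45.9]]
w button 593 [543.40931305 -67.26240105  95.31281155]
case 3678 ((543.0853881835938, -89.18727111816406), (75.5388412475586, 41.70948791503906), 88.43462371826172)
t button 0 
case 15 ((544.78125, -56.33421325683594), (25.496562957763672, 2.8817715644836426), 0.19973814487457275)
```

View pics/c12.png

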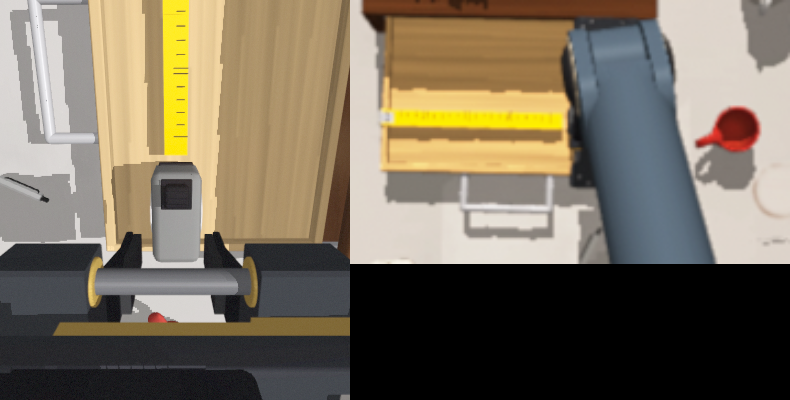

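The hook holds on the left rim (top crop at (388,117)). The case stands at the right rim with the button up, at about (543,−67). I'll press the lock with the fingers closed.

Call:
carry_out(
  rows=[
    {"slide":[0.021,0.002,0],"twist":[0,0,0],"claw":0.0},
    {"slide":[0.021,0.002,0],"twist":[0,0,0],"claw":0.0},
    {"slide":[0.021,0.002,0],"twist":[0,0,0],"claw":0.0},
    {"slide":[0.021,0.002,0.02],"twist":[0,0,0],"claw":0.0},
    {"slide":[0.021,0.002,0.034],"twist":[0,0,0],"claw":0.0},
  ],
)

```text
t: 27.05
tool_pos: [544.0, -68.7, 94.5]
ee_rot: [0.715, 0.7, -0.001, -0.0]
ft_force: [-0.9, 0.6, -0.6]
opening: 0.005
grip_force: 0.0
```

Call:
carry_out(
  rows=[
    {"slide":[0,0,0],"twist":[0,0,0],"claw":0.0},
    {"slide":[0,0,0.004],"twist":[0,0,0],"claw":0.0},
    {"slide":[0,0,0.008],"twist":[0,0,0],"claw":0.0},
    {"slide":[0,0,0.011],"twist":[0,0,0],"claw":0.0},
    {"slide":[0,0,0.011],"twist":[0,0,0],"claw":0.0},
  ],
)

```text
t: 27.68
tool_pos: [544.9, -67.7, 84.7]
ee_rot: [0.714, 0.7, 0.0, 0.0]
ft_force: [-0.8, -1.1, 3.0]
opening: 0.01
grip_force: 1.3
```

Call:
carry_out(
  rows=[
    {"slide":[0,0,0.002],"twist":[0,0,0],"claw":0.0},
    {"slide":[0,0,0.004],"twist":[0,0,0],"claw":0.0},
    {"slide":[0,0,0.006],"twist":[0,0,0],"claw":0.0},
    {"slide":[0,0,0.007],"twist":[0,0,0],"claw":0.0},
  ],
)

```text
t: 28.18
tool_pos: [549.1, -67.7, 82.0]
ee_rot: [0.714, 0.7, 0.003, 0.004]
ft_force: [-1.9, -1.3, 28.3]
opening: 0.007
grip_force: 14.0
```

Call:
carry_out(
  rows=[
    {"slide":[0,0,0.0],"twist":[0,0,0],"claw":0.0},
    {"slide":[0,0,0.0],"twist":[0,0,0],"claw":0.0},
  ],
)

```text
t: 28.42
tool_pos: [549.2, -67.7, 82.1]
ee_rot: [0.714, 0.7, 0.003, 0.004]
ft_force: [-1.9, -0.4, 24.1]
opening: 0.006
grip_force: 11.8
```

```bash
python3 -c "
from h import *
st()
c=cap('wrist');Q=world(c)
v,u=np.where((abs(Q[...,0]-543)<25)&(Q[...,2]>78)&(Q[...,2]<130)&(Q[...,1]>-62)&(Q[...,1]<-40));
print(len(u));p=Q[v,u];print(np.percentile(p,[1,10,50,90],axis=0).round(1).tolist())"
```

```text
t 28.43 pos [549.2 -67.7  82.1] q [0.7142 0.7    0.003  0.0041] f [-1.9 -0.4 24.1] op 0.006 g 11.84432688052766
R [[0.02, 1.0, 0.01], [1.0, -0.02, -0.002], [-0.001, 0.01, -1.0]] [ 0.42  0.47 -0.48  1.94  0.3   0.79 -0.25]
1894
[[529.9, -61.5, 78.2], [536.8, -58.7, 80.4], [548.0, -57.2, 91.6], [558.7, -53.6, 122.4]]
```

Call:
carry_out(
  rows=[
    {"slide":[0,0,-0.02],"twist":[0,0,0],"claw":0.0},
    {"slide":[-0.01,0,-0.05],"twist":[0,0,0],"claw":0.0},
    {"slide":[-0.021,0,-0.05],"twist":[0,0,0],"claw":0.06},
    {"slide":[-0.021,0,-0.05],"twist":[0,0,0],"claw":0.06},
    {"slide":[-0.021,0,-0.05],"twist":[0,0,0],"claw":0.06},
  ],
)

```text
t: 29.1
tool_pos: [543.2, -88.2, 126.2]
ee_rot: [0.714, 0.7, -0.001, -0.001]
ft_force: [-0.6, 0.5, -0.4]
opening: 0.259
grip_force: 0.0
```

```bash
python3 -c "
from h import *
st()
c=cap('wrist','w13.png');Q=world(c)
b=(abs(Q[...,0]-543)<6)&(abs(Q[...,1]+67)<6);print('button top',np.percentile(Q[b],[10,50,90],axis=0).round(1).tolist())
m=(Q[...,2]>78)&(Q[...,2]<88)&(abs(Q[...,0]-543)<45)&(Q[...,1]<-30)&(Q[...,1]>-150);q=Q[m][:,:2].astype(np.float32);print('case',m.sum(),cv2.minAreaRect(q),np.median(Q[m][:,2]))"
```

```text
t 29.1 pos [543.2 -88.2 126.2] q [ 7.141e-01  7.000e-01 -6.000e-04 -1.000e-03] f [-0.6  0.5 -0.4] op 0.259 g 0.0
R [[0.02, 1.0, -0.002], [1.0, -0.02, 0.001], [0.001, -0.002, -1.0]] [ 0.48  0.41 -0.5   1.9   0.25  0.89 -0.16]
button top [[538.2, -64.5, 230.6], [543.0, -62.6, 244.4], [547.8, -61.8, 252.3]]
case 3566 ((547.2352294921875, -89.37044525146484), (74.95536804199219, 41.653141021728516), 89.70886993408203) 83.28974341089328
```

```bash
python3 -c "
from h import *
c=cap('wrist','w13.png');Q=world(c)
b=(abs(Q[...,0]-547)<6)&(abs(Q[...,1]+67)<5)&(Q[...,2]<110);print('button',b.sum(),np.percentile(Q[b],[10,50,90],axis=0).round(1).tolist())
b=(abs(Q[...,0]-547)<8)&(abs(Q[...,1]+95)<8)&(Q[...,2]<110);print('case top',b.sum(),np.percentile(Q[b],[10,50,90],axis=0).round(1).tolist())
hsv=cv2.cvtColor(c['pixels'],cv2.COLOR_RGB2HSV)
y=(abs(hsv[...,0].astype(int)-25)<7)&(hsv[...,1]>140)&(Q[...,2]>38)&(Q[...,2]<60)&(abs(Q[...,0]-545)<15)
for y0 in(-35,0,60):
  k=y&(abs(Q[...,1]-y0)<5);print(y0,Q[k][:,0].mean())"
```

```text
button 207 [[542.4, -70.9, 88.9], [547.5, -67.1, 89.8], [552.0, -63.0, 90.6]]
case top 381 [[540.9, -101.5, 82.8], [547.2, -94.8, 83.6], [553.5, -88.5, 84.4]]
-35 547.8883426636114
0 548.8800730078697
60 549.6635945121783
```

The button now stands 6 mm above the case, so the lock is down. The case is still at the rim. Now I grip it again.

Call:
carry_out(
  rows=[
    {"slide":[0,0.004,0.0],"twist":[0,0,0],"claw":0.06},
    {"slide":[0,0.004,0.03],"twist":[0,0,0],"claw":0.06},
    {"slide":[0,0.004,0.06],"twist":[0,0,0],"claw":0.06},
    {"slide":[0,0.004,0.085],"twist":[0,0,0],"claw":0.06},
    {"slide":[0,0.004,0.095],"twist":[0,0,0],"claw":0.06},
  ],
)

```text
t: 29.82
tool_pos: [547.4, -88.3, 30.9]
ee_rot: [0.714, 0.7, -0.001, -0.001]
ft_force: [0.6, 0.3, 0.6]
opening: 0.682
grip_force: 0.0
```

Call:
carry_out(
  rows=[
    {"slide":[0,0,0],"twist":[0,0,0],"claw":0.02},
    {"slide":[0,0,0],"twist":[0,0,0],"claw":0.02},
    {"slide":[0,0,0],"twist":[0,0,0],"claw":0.02},
    {"slide":[0,0,0],"twist":[0,0,0],"claw":0.02},
    {"slide":[0,0,0],"twist":[0,0,0],"claw":0.02},
  ],
  squeeze=30,
)

```text
t: 30.45
tool_pos: [548.7, -88.7, 33.4]
ee_rot: [0.714, 0.7, 0.0, 0.001]
ft_force: [-1.2, 0.9, 6.9]
opening: 0.456
grip_force: 30.0
```

Call:
carry_out(
  rows=[
    {"slide":[0,0,-0.01],"twist":[0,0,0],"claw":0.02},
    {"slide":[0,0,-0.03],"twist":[0,0,0],"claw":0.02},
    {"slide":[0,0,-0.06],"twist":[0,0,0],"claw":0.02},
    {"slide":[0,0,-0.09],"twist":[0,0,0],"claw":0.02},
    {"slide":[0,0,-0.11],"twist":[0,0,0],"claw":0.02},
  ],
)

```text
t: 31.08
tool_pos: [547.5, -88.8, 143.2]
ee_rot: [0.714, 0.7, -0.0, -0.0]
ft_force: [0.5, -0.2, -7.4]
opening: 0.458
grip_force: 30.0
```

```bash
python3 -c "
from h import *
st()
t=cap('top','t14.png');c=cap('wrist');Q=world(c);W=world(t)
hsv=cv2.cvtColor(c['pixels'],cv2.COLOR_RGB2HSV)
y=(abs(hsv[...,0].astype(int)-25)<7)&(hsv[...,1]>140)&(Q[...,2]>120)&(Q[...,2]<200)&(Q[...,1]>-50);print(np.percentile(Q[y],[1,50,99],axis=0).round(1).tolist())
hsv=cv2.cvtColor(t['pixels'],cv2.COLOR_RGB2HSV)
y=(abs(hsv[...,0].astype(int)-27)<5)&(hsv[...,1]>190);v,u=np.where(y);k=(u>240)&(u<380);print('top blade px',u[k].min(),u[k].max(),v[k].min(),v[k].max(),ray(t,u[k].min(),np.median(v[k]),155))
M=(abs(W[...,2]-12)<6);hs=cv2.cvtColor(t['pixels'],cv2.COLOR_RGB2HSV);M&=(hs[...,1]>60)&(hs[...,0]<30);M=M.astype(np.uint8);M[:,:435]=0;M[:,505:]=0
n,l,s,ce=cv2.connectedComponentsWithStats(M);i=1+np.argmax(s[1:,4]);v,u=np.where(l==i);q=np.array([ray(t,x,y,12)[:2] for x,y in zip(u,v)]).astype(np.float32)
print('strip',cv2.minAreaRect(q),s[i])
red=(((hs[...,0]<6)|(hs[...,0]>174))&(hs[...,1]>180)&(hs[...,2]>80)).astype(np.uint8)
n,l,s,ce=cv2.connectedComponentsWithStats(red)
for i in range(1,n):
    if s[i,4]>15: print('red',s[i],ce[i].round(1))
"
```

```text
t 31.07 pos [547.5 -88.8 143.2] q [ 7.142e-01  6.999e-01 -2.000e-04 -1.000e-04] f [ 0.5 -0.2 -7.4] op 0.458 g 29.990195862483233
R [[0.02, 1.0, -0.0], [1.0, -0.02, -0.0], [-0.0, -0.0, -1.0]] [ 0.49  0.4  -0.51  1.88  0.24  0.93 -0.16]
[[539.6, -42.9, 154.7], [549.4, 4.3, 156.3], [559.4, 41.4, 157.9]]
top blade px 255 336 183 191 [548.579867   168.74361034 155.        ]
strip ((499.9030456542969, -419.78448486328125), (379.5901184082031, 101.23820495605469), 6.436679840087891) [ 441  146   53  135 4353]
red [398 189  27  20 317] [414.1 198.9]
red [167 218  28  19 326] [183.4 227.6]
```

View pics/t14.png

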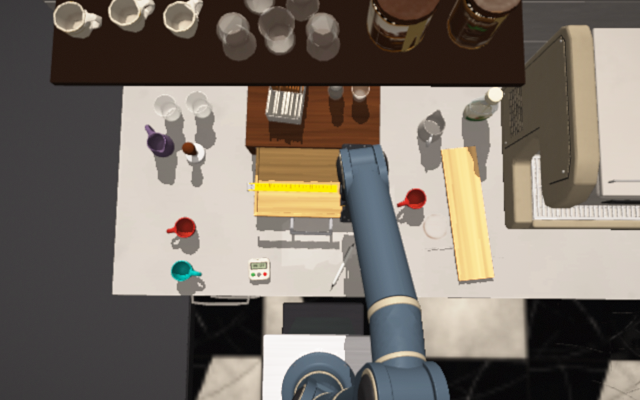

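The tape lifted clear with the blade still out (hook at px (250,187)). The strip and cups are where they were. Next I carry the tape to the strip, keeping the blade clear of the things on the cabinet.

```bash
python3 -c "
from h import *
plan([(400,-340,143,-1.2),(391.6,-432,143,-83.6),(391.6,-432,30,-83.6)])"
```

```text
from [548.9 -88.8 144.1  -1.2]
slide [-0.2542, -0.1438, 0.0011] twz 0.0 rows>= 5 -> [400.0, -340.0, 143.0, -1.2]
slide [-0.0461, -0.0032, -0.0] twz 41.2 rows>= 4 -> [395.8, -386.0, 143.0, -42.4]
slide [-0.0368, 0.0279, -0.0] twz 41.2 rows>= 4 -> [391.6, -432.0, 143.0, -83.6]
slide [0.0, 0.0, 0.113] twz -0.0 rows>= 2 -> [391.6, -432.0, 30.0, -83.6]
```

Call:
carry_out(
  rows=[
    {"slide":[-0.035,-0.02,0],"twist":[0,0,0],"claw":0.02},
    {"slide":[-0.07,-0.04,0],"twist":[0,0,0],"claw":0.02},
    {"slide":[-0.105,-0.06,0],"twist":[0,0,0],"claw":0.02},
    {"slide":[-0.14,-0.08,0],"twist":[0,0,0],"claw":0.02},
    {"slide":[-0.175,-0.1,0],"twist":[0,0,0],"claw":0.02},
  ],
)

```text
t: 31.8
tool_pos: [442.5, -262.2, 140.9]
ee_rot: [0.714, 0.7, -0.0, -0.001]
ft_force: [0.8, -0.2, -5.9]
opening: 0.457
grip_force: 30.0
```

Call:
carry_out(
  rows=[
    {"slide":[-0.03,-0.017,0],"twist":[0,0,0],"claw":0.02},
    {"slide":[-0.06,-0.034,0],"twist":[0,0,0],"claw":0.02},
    {"slide":[-0.079,-0.044,0],"twist":[0,0,0],"claw":0.02},
    {"slide":[-0.079,-0.044,0],"twist":[0,0,0],"claw":0.02},
  ],
)

```text
t: 32.3
tool_pos: [396.5, -341.0, 140.8]
ee_rot: [0.716, 0.698, -0.001, -0.001]
ft_force: [0.7, 0.8, -6.8]
opening: 0.457
grip_force: 30.0
```

Call:
carry_out(
  rows=[
    {"slide":[-0.01,-0.001,0],"twist":[0,0,8],"claw":0.02},
    {"slide":[-0.02,-0.001,0],"twist":[0,0,16],"claw":0.02},
    {"slide":[-0.03,-0.002,0],"twist":[0,0,25],"claw":0.02},
    {"slide":[-0.04,-0.003,0],"twist":[0,0,33],"claw":0.02},
    {"slide":[-0.046,-0.003,0],"twist":[0,0,41],"claw":0.02},
  ],
)

```text
t: 32.92
tool_pos: [395.2, -384.3, 141.3]
ee_rot: [0.915, 0.404, -0.0, -0.001]
ft_force: [-0.1, -0.0, -5.8]
opening: 0.463
grip_force: 30.0
```

Call:
carry_out(
  rows=[
    {"slide":[-0.008,0.006,0],"twist":[0,0,8],"claw":0.02},
    {"slide":[-0.016,0.012,0],"twist":[0,0,16],"claw":0.02},
    {"slide":[-0.024,0.018,0],"twist":[0,0,25],"claw":0.02},
    {"slide":[-0.032,0.024,0],"twist":[0,0,33],"claw":0.02},
    {"slide":[-0.037,0.028,0],"twist":[0,0,41.5],"claw":0.02},
  ],
)

```text
t: 33.55
tool_pos: [391.3, -430.3, 141.0]
ee_rot: [0.999, 0.054, -0.001, -0.001]
ft_force: [1.0, -0.5, -6.5]
opening: 0.458
grip_force: 30.0
```

Call:
carry_out(
  rows=[
    {"slide":[0,0,0.02],"twist":[0,0,0],"claw":0.02},
    {"slide":[0,0,0.05],"twist":[0,0,0],"claw":0.02},
    {"slide":[0,0,0.08],"twist":[0,0,0],"claw":0.02},
    {"slide":[0,0,0.1],"twist":[0,0,0],"claw":0.02},
    {"slide":[0,0,0.1],"twist":[0,0,0],"claw":0.02},
  ],
)

```text
t: 34.17
tool_pos: [390.3, -428.9, 39.9]
ee_rot: [0.998, 0.056, -0.002, -0.003]
ft_force: [0.2, 0.0, -6.2]
opening: 0.46
grip_force: 30.0
```

```bash
python3 -c "
from h import *
st()
c=cap('wrist','w15.png');Q=world(c);t=cap('top')
hs=cv2.cvtColor(c['pixels'],cv2.COLOR_RGB2HSV)
y=(abs(hs[...,0].astype(int)-27)<5)&(hs[...,1]>200)&(Q[...,2]>40)&(Q[...,2]<80);p=Q[y];print(np.percentile(p,[1,50,99],axis=0).round(1).tolist());l=cv2.fitLine(p[:,:2].astype(np.float32),cv2.DIST_L2,0,.01,.01).ravel();print('blade',l,np.degrees(np.arctan2(l[1],l[0])))
W=world(t);hs=cv2.cvtColor(t['pixels'],cv2.COLOR_RGB2HSV)
red=(((hs[...,0]<6)|(hs[...,0]>174))&(hs[...,1]>180)&(hs[...,2]>80)).astype(np.uint8)
n,l,s,ce=cv2.connectedComponentsWithStats(red)
for i in range(1,n):
    if s[i,4]>15: print('red',s[i],ce[i].round(1))
plan([(391.6,-432,30,-83.6)])"
```

```text
t 34.17 pos [ 390.3 -428.9   39.9] q [ 0.9984  0.0563 -0.0018 -0.0026] f [ 0.2  0.  -6.2] op 0.46 g 29.9900347343646
R [[0.994, 0.112, -0.004], [0.112, -0.994, 0.005], [-0.003, -0.005, -1.0]] [ 0.82  0.53 -0.08  1.91  0.06  0.72 -0.75]
[[435.4, -431.0, 48.8], [481.4, -417.8, 50.4], [518.8, -405.6, 52.0]]
blade [ 9.9295259e-01  1.1851254e-01  4.7992667e+02 -4.1793488e+02] 6.806264
red [398 189  27  20 318] [414.1 198.9]
red [167 218  28  19 325] [183.4 227.6]
from [ 391.8 -431.1   42.4  -83.6]
slide [-0.0003, 0.0009, 0.0124] twz 0.0 rows>= 1 -> [391.6, -432.0, 30.0, -83.6]
```

View pics/w15.png

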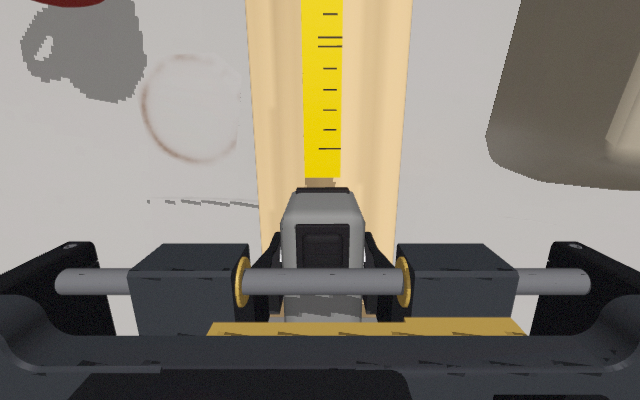

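The blade lies along the strip, centred at (322,90), at a yaw of 6.8° against the strip's 6.4°. I'll lower it.

Call:
carry_out(
  rows=[
    {"slide":[0,0,0.006],"twist":[0,0,0],"claw":0.02},
    {"slide":[0,0,0.012],"twist":[0,0,0],"claw":0.02},
    {"slide":[0,0,0.018],"twist":[0,0,0],"claw":0.02},
    {"slide":[0,0,0.021],"twist":[0,0,0],"claw":0.02},
    {"slide":[0,0,0.021],"twist":[0,0,0],"claw":0.02},
  ],
)

```text
t: 34.9
tool_pos: [390.8, -431.7, 21.1]
ee_rot: [0.998, 0.055, -0.0, -0.0]
ft_force: [-0.6, 0.1, -6.5]
opening: 0.454
grip_force: 30.0
```

Call:
carry_out(
  rows=[
    {"slide":[0,0,0.001],"twist":[0,0,0],"claw":0.02},
    {"slide":[0,0,0.002],"twist":[0,0,0],"claw":0.02},
    {"slide":[0,0,0.002],"twist":[0,0,0],"claw":0.02},
  ],
)

```text
t: 35.28
tool_pos: [391.0, -431.9, 19.5]
ee_rot: [0.998, 0.055, 0.0, 0.0]
ft_force: [0.3, 0.2, -5.7]
opening: 0.455
grip_force: 30.0
```

Call:
carry_out(
  rows=[
    {"slide":[0,0,0.001],"twist":[0,0,0],"claw":0.02},
    {"slide":[0,0,0.002],"twist":[0,0,0],"claw":0.02},
    {"slide":[0,0,0.003],"twist":[0,0,0],"claw":0.02},
    {"slide":[0,0,0.003],"twist":[0,0,0],"claw":0.02},
  ],
)

```text
t: 35.78
tool_pos: [391.0, -431.9, 17.5]
ee_rot: [0.998, 0.055, 0.0, 0.0]
ft_force: [-2.7, 2.8, 5.6]
opening: 0.455
grip_force: 30.0
```

Touching down, with force z reversed. I'll release, lift, and check.

Call:
carry_out(
  rows=[
    {"slide":[0,0,0],"twist":[0,0,0],"claw":0.045},
    {"slide":[0,0,0],"twist":[0,0,0],"claw":0.055},
    {"slide":[0,0,0],"twist":[0,0,0],"claw":0.065},
    {"slide":[0,0,0],"twist":[0,0,0],"claw":0.065},
    {"slide":[0,0,0],"twist":[0,0,0],"claw":0.065},
  ],
)

```text
t: 36.4
tool_pos: [391.1, -431.9, 16.4]
ee_rot: [0.998, 0.055, 0.0, 0.0]
ft_force: [0.8, -0.1, 0.1]
opening: 0.742
grip_force: 0.0
```

Call:
carry_out(
  rows=[
    {"slide":[0,0,-0.04],"twist":[0,0,0],"claw":0.065},
    {"slide":[0,0,-0.09],"twist":[0,0,0],"claw":0.065},
    {"slide":[0,0,-0.14],"twist":[0,0,0],"claw":0.087},
    {"slide":[0,0,-0.14],"twist":[0,0,0],"claw":0.087},
  ],
)

```text
t: 36.9
tool_pos: [393.2, -434.1, 161.1]
ee_rot: [0.998, 0.055, 0.003, 0.004]
ft_force: [0.2, -0.8, -0.6]
opening: 0.892
grip_force: 0.0
```

```bash
cat >> h.py <<'E'
def red_cups(c,W,zmin=None):
    hs=cv2.cvtColor(c['pixels'],cv2.COLOR_RGB2HSV)
    red=(((hs[...,0]<8)|(hs[...,0]>172))&(hs[...,1]>150)&(hs[...,2]>60)).astype(np.uint8)
    n,l,s,ce=cv2.connectedComponentsWithStats(red);out=[]
    for i in range(1,n):
        if s[i,4]>100:
            out.append((s[i],ce[i],W[l==i]))
    return out
E
python3 -c "
from h import *
st()
c=cap('wrist');Q=world(c)
hs=cv2.cvtColor(c['pixels'],cv2.COLOR_RGB2HSV)
m=(Q[...,2]>62)&(Q[...,2]<71)&(abs(Q[...,0]-391)<60)&(abs(Q[...,1]+432)<50);q=Q[m][:,:2].astype(np.float32);print('case',m.sum(),cv2.minAreaRect(q))
b=(Q[...,2]>71)&(Q[...,2]<85)&(abs(Q[...,0]-413)<20)&(abs(Q[...,1]+430)<20);print('button',b.sum(),np.median(Q[b],axis=0) if b.sum() else '')
y=(abs(hs[...,0].astype(int)-27)<5)&(hs[...,1]>200)&(Q[...,2]>15)&(Q[...,2]<40);p=Q[y];print('blade',np.percentile(p,[1,99],axis=0).round(1).tolist())
t=cap('top');hs=cv2.cvtColor(t['pixels'],cv2.COLOR_RGB2HSV);W=world(t)
for s,ce,p in red_cups(t,W): print('red',s,ce,np.nanmedian(p,axis=0).round(0))
for (u,v) in [(413.8,199.1),(183.7,227.7)]: pass
M=(abs(W[...,2]-12)<6)&(hs[...,1]>60)&(hs[...,0]<30);M=M.astype(np.uint8);M[:,:435]=0;M[:,505:]=0
v,u=np.where(M);q=np.array([ray(t,x,y,12)[:2] for x,y in zip(u,v)]).astype(np.float32);print('strip',cv2.minAreaRect(q))
cv2.imwrite('pics/t16.png',cv2.resize(t['pixels'][130:300,380:520],None,fx=4,fy=3.5)[:,:,::-1])
"
```

```text
t 36.9 pos [ 393.2 -434.1  161.1] q [0.9985 0.0553 0.0032 0.0036] f [ 0.2 -0.8 -0.6] op 0.892 g 0.0
R [[0.994, 0.11, 0.007], [0.11, -0.994, -0.007], [0.006, 0.008, -1.0]] [ 0.83  0.37 -0.09  1.81  0.04  0.95 -0.74]
case 2664 ((388.54241943359375, -431.6314697265625), (75.97715759277344, 41.011741638183594), 6.821836471557617)
button 346 [ 410.49193313 -429.3764681    73.49095955]
blade [[436.4, -432.7, 26.7], [569.5, -403.7, 30.2]]
red [398 189  28  20 349] [414.00859599 198.98567335] [ 534. -270.   21.]
red [167 218  28  20 349] [183.24355301 227.67335244] [448. 390.  21.]
strip ((499.95513916015625, -419.7530517578125), (379.4106140136719, 101.63987731933594), 6.502865314483643)
```

The lock is still down (button 6 mm over the case), and the tape stands on the strip. Now the right-hand red cup.

```bash
python3 -c "
from h import *
plan([(534,-270,160,35)])"
```

```text
from [ 390.9 -431.8  156.7  -83.6]
slide [0.0534, -0.0483, -0.0011] twz -39.5 rows>= 4 -> [438.6, -377.9, 157.8, -44.1]
slide [0.0719, -0.0033, -0.0011] twz -39.5 rows>= 4 -> [486.3, -323.9, 158.9, -4.5]
slide [0.0576, 0.0433, -0.0011] twz -39.5 rows>= 4 -> [534.0, -270.0, 160.0, 35.0]
```

View pics/t16.png

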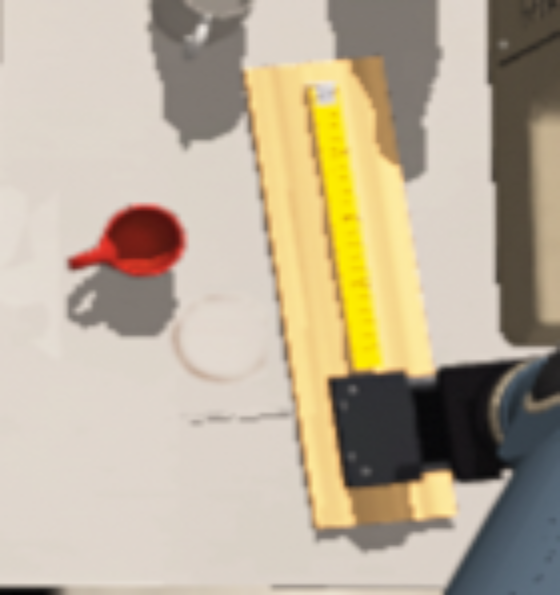

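The crop shows the tape standing on the strip with its hook at (323,92), still on the strip. The cup handle points at a yaw of about 112°, so the tool y should be at about 22°.

Call:
carry_out(
  rows=[
    {"slide":[0.053,-0.048,0],"twist":[0,0,-36],"claw":0.087},
    {"slide":[0.053,-0.048,0],"twist":[0,0,-36],"claw":0.087},
    {"slide":[0.053,-0.048,0],"twist":[0,0,-36],"claw":0.087},
    {"slide":[0.053,-0.048,0],"twist":[0,0,-36],"claw":0.087},
  ],
)

```text
t: 37.5
tool_pos: [437.5, -377.2, 154.3]
ee_rot: [0.932, 0.363, -0.001, -0.002]
ft_force: [-1.1, -0.1, -0.1]
opening: 0.997
grip_force: 0.0
```

Call:
carry_out(
  rows=[
    {"slide":[0.072,-0.007,0],"twist":[0,0,-36],"claw":0.087},
    {"slide":[0.072,-0.007,0],"twist":[0,0,-36],"claw":0.087},
    {"slide":[0.072,-0.007,0],"twist":[0,0,-36],"claw":0.087},
    {"slide":[0.072,-0.007,0],"twist":[0,0,-36],"claw":0.087},
  ],
)

```text
t: 38.0
tool_pos: [485.9, -323.7, 154.2]
ee_rot: [0.774, 0.633, -0.0, -0.002]
ft_force: [0.1, 0.3, -0.7]
opening: 0.997
grip_force: 0.0
```

Call:
carry_out(
  rows=[
    {"slide":[0.06,0.035,0],"twist":[0,0,-33.5],"claw":0.087},
    {"slide":[0.06,0.035,0],"twist":[0,0,-33.5],"claw":0.087},
    {"slide":[0.06,0.035,0],"twist":[0,0,-33.5],"claw":0.087},
    {"slide":[0.06,0.035,0],"twist":[0,0,-33.5],"claw":0.087},
    {"slide":[0.06,0.035,0],"twist":[0,0,-33.5],"claw":0.087},
  ],
)

```text
t: 38.62
tool_pos: [532.5, -273.0, 155.3]
ee_rot: [0.561, 0.827, -0.0, -0.001]
ft_force: [-0.3, -0.0, -0.9]
opening: 0.998
grip_force: 0.0
```

```bash
cat >> h.py <<'E'
def cupfit(base=0):
    c=cap('wrist');Q=world(c)
    for s,ce,p in red_cups(c,Q):
        p=p[np.isfinite(p[:,2])];rim=p[p[:,2]>base+45];hd=p[(p[:,2]>base+8)&(p[:,2]<base+51)]
        if len(rim)<20: continue
        (x,y),r=cv2.minEnclosingCircle(rim[:,:2].astype(np.float32))
        d=hd[:,:2]-[x,y];k=np.hypot(*d.T)>36;h=d[k].mean(0) if k.any() else [np.nan]*2
        print('cup px',ce.round(0),'rim c',round(x,1),round(y,1),'r',round(r,1),'handle yaw',np.degrees(np.arctan2(h[1],h[0])).round(1),k.sum(),'ztop',np.percentile(p[:,2],98).round(1))
E
python3 -c "
from h import *
st();cupfit()"
```

```text
t 38.62 pos [ 532.5 -273.   155.3] q [ 0.5615  0.8275 -0.     -0.001 ] f [-0.3 -0.  -0.9] op 0.998 g 0.0
R [[-0.37, 0.929, -0.002], [0.929, 0.37, 0.001], [0.002, -0.001, -1.0]] [ 0.81  0.46 -0.54  1.76  0.27  1.    0.54]
cup px [328. 188.] rim c 532.0 -255.6 r 39.4 handle yaw -79.6 310 ztop 50.2
```

```bash
cat >> h.py <<'E'
def cupfit(base=0,cam='wrist'):
    c=cap(cam)
    hs=cv2.cvtColor(c['pixels'],cv2.COLOR_RGB2HSV)
    red=(((hs[...,0]<8)|(hs[...,0]>172))&(hs[...,1]>150)&(hs[...,2]>60)).astype(np.uint8)
    n,l,s,ce=cv2.connectedComponentsWithStats(red)
    for i in range(1,n):
        if s[i,4]<100: continue
        cs,_=cv2.findContours((l==i).astype(np.uint8),cv2.RETR_EXTERNAL,cv2.CHAIN_APPROX_NONE)
        k=max(cs,key=len)[:,0,:];g=np.array([ray(c,u,v,base+51)[:2] for u,v in k])
        o=g.min(0)-5;im=np.zeros((400,400),np.uint8);cv2.fillPoly(im,[((g-o)*2).astype(np.int32)],1)
        d=cv2.distanceTransform(im,cv2.DIST_L2,5);_,r,_,pt=cv2.minMaxLoc(d);x,y=np.array(pt)/2+o
        dd=g-[x,y];f=dd[np.hypot(*dd.T)>40];h=f.mean(0) if len(f) else [np.nan]*2
        print('cup px',ce[i].round(0),'c',x.round(1),y.round(1),'r',round(r/2,1),'handle yaw',np.degrees(np.arctan2(h[1],h[0])).round(1))
E
python3 -c "
from h import *
cupfit();cupfit(cam='top');plan([(534,-270,140,22)])"
```

```text
cup px [328. 187.] c 533.7 -266.0 r 27.4 handle yaw 110.0
cup px [413. 200.] c 529.6 -259.7 r 20.1 handle yaw 109.3
cup px [183. 228.] c 447.3 378.9 r 25.6 handle yaw 101.0
from [ 533.  -273.1  156.2   21.8]
slide [0.0025, 0.0021, 0.0162] twz -0.2 rows>= 1 -> [534.0, -270.0, 140.0, 22.0]
```

Call:
carry_out(
  rows=[
    {"slide":[0.006,0.003,0.04],"twist":[0,0,0],"claw":0.087},
    {"slide":[0.006,0.003,0.08],"twist":[0,0,0],"claw":0.087},
    {"slide":[0.006,0.003,0.12],"twist":[0,0,0],"claw":0.087},
    {"slide":[0.006,0.003,0.145],"twist":[0,0,0],"claw":0.087},
    {"slide":[0.006,0.003,0.158],"twist":[0,0,0],"claw":0.087},
  ],
  squeeze=15,
)

```text
t: 39.4
tool_pos: [533.2, -266.1, -2.9]
ee_rot: [0.561, 0.828, -0.0, -0.001]
ft_force: [0.6, 0.8, -0.4]
opening: 0.997
grip_force: 0.0
```

Call:
carry_out(
  rows=[
    {"slide":[0,0,0],"twist":[0,0,0],"claw":0.03},
    {"slide":[0,0,0],"twist":[0,0,0],"claw":0.03},
    {"slide":[0,0,0],"twist":[0,0,0],"claw":0.03},
    {"slide":[0,0,0],"twist":[0,0,0],"claw":0.03},
    {"slide":[0,0,0],"twist":[0,0,0],"claw":0.03},
  ],
)

```text
t: 40.02
tool_pos: [534.6, -266.5, -0.7]
ee_rot: [0.56, 0.828, 0.0, 0.001]
ft_force: [-0.7, -1.1, 3.2]
opening: 0.644
grip_force: 14.9
```

Call:
carry_out(
  rows=[
    {"slide":[0,0,-0.02],"twist":[0,0,0],"claw":0.03},
    {"slide":[0,0,-0.05],"twist":[0,0,0],"claw":0.03},
    {"slide":[0,0,-0.08],"twist":[0,0,0],"claw":0.03},
    {"slide":[0,0,-0.11],"twist":[0,0,0],"claw":0.03},
    {"slide":[0,0,-0.12],"twist":[0,0,0],"claw":0.03},
  ],
)

```text
t: 40.65
tool_pos: [534.7, -266.6, 121.0]
ee_rot: [0.56, 0.828, 0.0, 0.002]
ft_force: [0.8, -0.4, -1.9]
opening: 0.642
grip_force: 14.9
```

```bash
python3 -c "
from h import *
st();cap('wrist','w17.png')
T=np.array([569,24.3]);ey=np.array([.02,1]);ex=np.array([1,-.02])
p=T-22*ex-75*ey;print(p)
plan([(*p,118,-1.1),(*p,60,-1.1)])"
```

```text
t 40.65 pos [ 534.7 -266.6  121. ] q [5.603e-01 8.283e-01 2.000e-04 1.800e-03] f [ 0.8 -0.4 -1.9] op 0.642 g 14.873190638086271
R [[-0.372, 0.928, 0.003], [0.928, 0.372, -0.002], [-0.003, 0.002, -1.0]] [ 0.79  0.49 -0.53  1.8   0.31  0.93  0.51]
[545.5  -50.26]
from [ 534.7 -266.6  121.1   21.8]
slide [0.1968, 0.0905, 0.0031] twz 22.9 rows>= 4 -> [545.5, -50.3, 118.0, -1.1]
slide [-0.0, 0.0, 0.058] twz -0.0 rows>= 1 -> [545.5, -50.3, 60.0, -1.1]
```

View pics/w17.png

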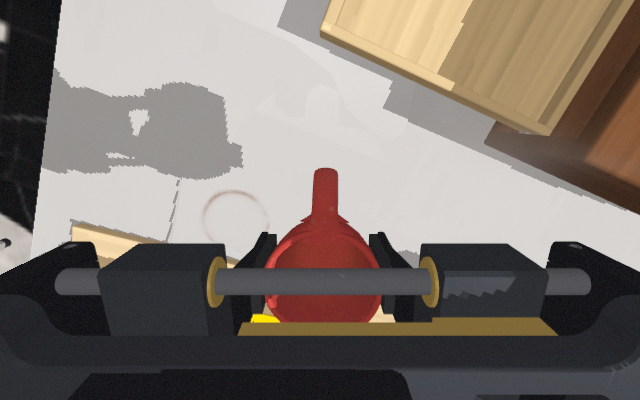

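The cup is held at (320,260) with its handle forward. I'll move it into the tray and lower it.

Call:
carry_out(
  rows=[
    {"slide":[0.04,0.018,0],"twist":[0,0,4.6],"claw":0.03},
    {"slide":[0.08,0.036,0],"twist":[0,0,9.2],"claw":0.03},
    {"slide":[0.12,0.054,0],"twist":[0,0,13.7],"claw":0.03},
    {"slide":[0.16,0.072,0],"twist":[0,0,18],"claw":0.03},
    {"slide":[0.197,0.09,0],"twist":[0,0,22.9],"claw":0.03},
  ],
)

```text
t: 41.32
tool_pos: [542.9, -48.4, 117.4]
ee_rot: [0.714, 0.7, -0.001, -0.001]
ft_force: [0.4, 1.3, -1.7]
opening: 0.637
grip_force: 14.9
```

Call:
carry_out(
  rows=[
    {"slide":[0,0,0.01],"twist":[0,0,0],"claw":0.03},
    {"slide":[0,0,0.03],"twist":[0,0,0],"claw":0.03},
    {"slide":[0,0,0.055],"twist":[0,0,0],"claw":0.03},
    {"slide":[0,0,0.075],"twist":[0,0,0],"claw":0.03},
    {"slide":[0,0,0.085],"twist":[0,0,0],"claw":0.03},
  ],
)

```text
t: 41.95
tool_pos: [542.4, -51.0, 31.4]
ee_rot: [0.714, 0.7, -0.001, -0.001]
ft_force: [-0.3, -0.3, -0.8]
opening: 0.638
grip_force: 14.9
```

Call:
carry_out(
  rows=[
    {"slide":[0,0,0.002],"twist":[0,0,0],"claw":0.03},
    {"slide":[0,0,0.004],"twist":[0,0,0],"claw":0.03},
    {"slide":[0,0,0.006],"twist":[0,0,0],"claw":0.03},
    {"slide":[0,0,0.007],"twist":[0,0,0],"claw":0.03},
  ],
)

```text
t: 42.45
tool_pos: [544.5, -50.1, 27.2]
ee_rot: [0.714, 0.701, 0.0, 0.001]
ft_force: [-2.3, 0.2, 6.1]
opening: 0.643
grip_force: 14.9
```

Call:
carry_out(
  rows=[
    {"slide":[0,0,-0.002],"twist":[0,0,0],"claw":0.065},
    {"slide":[0,0,-0.002],"twist":[0,0,0],"claw":0.075},
    {"slide":[0,0,-0.002],"twist":[0,0,0],"claw":0.08},
    {"slide":[0,0,-0.002],"twist":[0,0,0],"claw":0.08},
    {"slide":[0,0,-0.002],"twist":[0,0,0],"claw":0.08},
  ],
)

```text
t: 43.08
tool_pos: [544.0, -49.9, 28.4]
ee_rot: [0.714, 0.701, -0.0, -0.0]
ft_force: [-0.1, -0.5, 1.6]
opening: 0.917
grip_force: 0.0
```

Call:
carry_out(
  rows=[
    {"slide":[0,0,-0.03],"twist":[0,0,0],"claw":0.08},
    {"slide":[0,0,-0.07],"twist":[0,0,0],"claw":0.08},
    {"slide":[0,0,-0.11],"twist":[0,0,0],"claw":0.08},
    {"slide":[0,0,-0.13],"twist":[0,0,0],"claw":0.087},
    {"slide":[0,0,-0.13],"twist":[0,0,0],"claw":0.087},
  ],
)

```text
t: 43.7
tool_pos: [545.1, -49.9, 159.9]
ee_rot: [0.714, 0.701, 0.001, 0.001]
ft_force: [-0.7, -0.6, 0.8]
opening: 0.987
grip_force: 0.0
```

```bash
python3 -c "
from h import *
st();cupfit(28);cupfit(0,'top');plan([(447,380,155,12)])"
```

```text
t 43.7 pos [545.1 -49.9 159.9] q [0.7136 0.7005 0.0011 0.0015] f [-0.7 -0.6  0.8] op 0.987 g 0.0
R [[0.018, 1.0, 0.004], [1.0, -0.018, -0.001], [-0.001, 0.004, -1.0]] [ 0.43  0.36 -0.52  1.88  0.22  0.95 -0.21]
cup px [322. 199.] c 544.2 -51.0 r 27.4 handle yaw 87.7
cup px [183. 228.] c 447.3 378.9 r 25.7 handle yaw 100.9
from [543.4 -50.  157.6  -1.1]
slide [0.2141, -0.0521, 0.0013] twz -6.5 rows>= 4 -> [495.2, 165.0, 156.3, 5.5]
slide [0.2186, -0.0275, 0.0013] twz -6.5 rows>= 4 -> [447.0, 380.0, 155.0, 12.0]
```

Cup 1 stands upright in the tray. Next, the left-hand red cup.

Call:
carry_out(
  rows=[
    {"slide":[0.214,-0.052,0],"twist":[0,0,-6.5],"claw":0.087},
    {"slide":[0.214,-0.052,0],"twist":[0,0,-6.5],"claw":0.087},
    {"slide":[0.214,-0.052,0],"twist":[0,0,-6.5],"claw":0.087},
    {"slide":[0.214,-0.052,0],"twist":[0,0,-6.5],"claw":0.087},
    {"slide":[0.214,-0.052,0],"twist":[0,0,-6.5],"claw":0.087},
  ],
)

```text
t: 44.42
tool_pos: [494.1, 168.0, 157.2]
ee_rot: [0.67, 0.742, -0.001, -0.001]
ft_force: [-0.4, -0.6, 0.3]
opening: 0.996
grip_force: 0.0
```

Call:
carry_out(
  rows=[
    {"slide":[0.219,-0.028,0],"twist":[0,0,-6.5],"claw":0.087},
    {"slide":[0.219,-0.028,0],"twist":[0,0,-6.5],"claw":0.087},
    {"slide":[0.219,-0.028,0],"twist":[0,0,-6.5],"claw":0.087},
    {"slide":[0.219,-0.028,0],"twist":[0,0,-6.5],"claw":0.087},
    {"slide":[0.219,-0.028,0],"twist":[0,0,-6.5],"claw":0.087},
  ],
)

```text
t: 45.05
tool_pos: [446.1, 381.8, 157.1]
ee_rot: [0.628, 0.778, -0.001, -0.001]
ft_force: [0.1, -0.5, -0.1]
opening: 0.999
grip_force: 0.0
```

```bash
python3 -c "
from h import *
st();cupfit();st();plan([(447,384,-2,12)])"
```

```text
t 45.05 pos [446.1 381.8 157.1] q [ 6.283e-01  7.780e-01 -7.000e-04 -8.000e-04] f [ 0.1 -0.5 -0.1] op 0.999 g 0.0
R [[-0.211, 0.978, -0.002], [0.978, 0.211, -0.0], [0.0, -0.002, -1.0]] [-0.28  0.47 -0.67  1.78  0.33  1.01 -0.86]
cup px [327. 192.] c 448.7 383.4 r 27.2 handle yaw 101.6
t 45.1 pos [447.2 379.5 157. ] q [ 0.6294  0.777  -0.0014  0.    ] f [ 0.7 -0.6 -0.2] op 1.0 g 0.0
R [[-0.208, 0.978, -0.002], [0.978, 0.208, -0.002], [-0.002, -0.002, -1.0]] [-0.28  0.47 -0.66  1.78  0.33  1.01 -0.86]
from [447.2 379.5 157.   12. ]
slide [0.0044, 0.0007, 0.159] twz -0.0 rows>= 3 -> [447.0, 384.0, -2.0, 12.0]
```

Call:
carry_out(
  rows=[
    {"slide":[0.004,0.002,0.04],"twist":[0,0,0],"claw":0.087},
    {"slide":[0.004,0.002,0.08],"twist":[0,0,0],"claw":0.087},
    {"slide":[0.004,0.002,0.12],"twist":[0,0,0],"claw":0.087},
    {"slide":[0.004,0.002,0.145],"twist":[0,0,0],"claw":0.087},
    {"slide":[0.004,0.002,0.158],"twist":[0,0,0],"claw":0.087},
  ],
)

```text
t: 45.72
tool_pos: [449.2, 381.1, -1.7]
ee_rot: [0.631, 0.776, -0.002, 0.001]
ft_force: [0.5, -0.2, 0.2]
opening: 0.997
grip_force: 0.0
```

Call:
carry_out(
  rows=[
    {"slide":[0,0,0],"twist":[0,0,0],"claw":0.03},
    {"slide":[0,0,0],"twist":[0,0,0],"claw":0.03},
    {"slide":[0,0,0],"twist":[0,0,0],"claw":0.03},
    {"slide":[0,0,0],"twist":[0,0,0],"claw":0.03},
    {"slide":[0,0,0],"twist":[0,0,0],"claw":0.03},
  ],
)

```text
t: 46.35
tool_pos: [448.9, 385.2, 1.2]
ee_rot: [0.63, 0.777, 0.001, 0.0]
ft_force: [-0.0, 1.1, 3.3]
opening: 0.636
grip_force: 14.8
```

Call:
carry_out(
  rows=[
    {"slide":[0,0,-0.02],"twist":[0,0,0],"claw":0.03},
    {"slide":[0,0,-0.05],"twist":[0,0,0],"claw":0.03},
    {"slide":[0,0,-0.08],"twist":[0,0,0],"claw":0.03},
    {"slide":[0,0,-0.11],"twist":[0,0,0],"claw":0.03},
    {"slide":[0,0,-0.12],"twist":[0,0,0],"claw":0.03},
  ],
)

```text
t: 46.98
tool_pos: [448.9, 385.6, 123.0]
ee_rot: [0.63, 0.777, 0.002, 0.0]
ft_force: [-0.1, 0.3, -2.6]
opening: 0.639
grip_force: 14.9
```

```bash
python3 -c "
from h import *
st()
T=np.array([569,24.3]);ey=np.array([.02,1]);ex=np.array([1,-.02])
p=T-22*ex+72*ey;print(p)
plan([(*p,118,-1.1)])"
```

```text
t 46.98 pos [448.9 385.6 123. ] q [6.296e-01 7.769e-01 1.800e-03 4.000e-04] f [-0.1  0.3 -2.6] op 0.639 g 14.87705784186204
R [[-0.207, 0.978, 0.003], [0.978, 0.207, 0.002], [0.002, 0.003, -1.0]] [-0.3   0.51 -0.65  1.81  0.37  0.95 -0.9 ]
[548.44  96.74]
from [448.9 385.6 123.   12. ]
slide [-0.1516, 0.0187, 0.0025] twz 6.5 rows>= 3 -> [498.7, 241.2, 120.5, 5.4]
slide [-0.1485, 0.0359, 0.0025] twz 6.5 rows>= 3 -> [548.4, 96.7, 118.0, -1.1]
```

Call:
carry_out(
  rows=[
    {"slide":[-0.03,0.004,0],"twist":[0,0,1.3],"claw":0.03},
    {"slide":[-0.065,0.008,0],"twist":[0,0,2.6],"claw":0.03},
    {"slide":[-0.1,0.012,0],"twist":[0,0,4],"claw":0.03},
    {"slide":[-0.13,0.016,0],"twist":[0,0,5.3],"claw":0.03},
    {"slide":[-0.152,0.019,0.002],"twist":[0,0,6.5],"claw":0.03},
  ],
)

```text
t: 47.6
tool_pos: [498.6, 238.1, 118.0]
ee_rot: [0.673, 0.739, -0.001, 0.0]
ft_force: [0.2, -0.2, -2.6]
opening: 0.635
grip_force: 14.9
```

Call:
carry_out(
  rows=[
    {"slide":[-0.03,0.007,0],"twist":[0,0,1.3],"claw":0.03},
    {"slide":[-0.065,0.015,0],"twist":[0,0,2.6],"claw":0.03},
    {"slide":[-0.1,0.024,0],"twist":[0,0,4],"claw":0.03},
    {"slide":[-0.13,0.031,0],"twist":[0,0,5.3],"claw":0.03},
    {"slide":[-0.149,0.036,0.002],"twist":[0,0,6.5],"claw":0.03},
  ],
)

```text
t: 48.22
tool_pos: [548.7, 93.6, 116.1]
ee_rot: [0.714, 0.7, -0.0, -0.0]
ft_force: [1.1, -0.2, -2.5]
opening: 0.64
grip_force: 14.9
```

Call:
carry_out(
  rows=[
    {"slide":[0,0,0.0],"twist":[0,0,0],"claw":0.03},
    {"slide":[0,0,0.025],"twist":[0,0,0],"claw":0.03},
    {"slide":[0,0,0.055],"twist":[0,0,0],"claw":0.03},
    {"slide":[0,0,0.075],"twist":[0,0,0],"claw":0.03},
    {"slide":[0,0,0.082],"twist":[0,0,0],"claw":0.03},
  ],
)

```text
t: 48.85
tool_pos: [547.1, 96.9, 33.3]
ee_rot: [0.713, 0.702, -0.001, -0.001]
ft_force: [0.4, 0.3, -1.0]
opening: 0.641
grip_force: 14.9
```

Call:
carry_out(
  rows=[
    {"slide":[0,0,0.002],"twist":[0,0,0],"claw":0.03},
    {"slide":[0,0,0.004],"twist":[0,0,0],"claw":0.03},
    {"slide":[0,0,0.006],"twist":[0,0,0],"claw":0.03},
    {"slide":[0,0,0.006],"twist":[0,0,0],"claw":0.03},
  ],
)

```text
t: 49.35
tool_pos: [549.1, 95.2, 29.2]
ee_rot: [0.714, 0.701, 0.001, 0.0]
ft_force: [-0.2, 0.2, 2.2]
opening: 0.638
grip_force: 14.9
```

Call:
carry_out(
  rows=[
    {"slide":[0,0,-0.001],"twist":[0,0,0],"claw":0.065},
    {"slide":[0,0,-0.001],"twist":[0,0,0],"claw":0.075},
    {"slide":[0,0,-0.001],"twist":[0,0,0],"claw":0.08},
    {"slide":[0,0,-0.001],"twist":[0,0,0],"claw":0.08},
    {"slide":[0,0,-0.001],"twist":[0,0,0],"claw":0.08},
  ],
)

```text
t: 49.98
tool_pos: [548.4, 95.0, 29.4]
ee_rot: [0.714, 0.701, -0.0, 0.0]
ft_force: [0.2, -0.7, -0.3]
opening: 0.916
grip_force: 0.0
```

Call:
carry_out(
  rows=[
    {"slide":[0,0,-0.03],"twist":[0,0,0],"claw":0.08},
    {"slide":[0,0,-0.07],"twist":[0,0,0],"claw":0.08},
    {"slide":[0,0,-0.11],"twist":[0,0,0],"claw":0.08},
    {"slide":[0,0,-0.12],"twist":[0,0,0],"claw":0.08},
    {"slide":[0,0,-0.12],"twist":[0,0,0],"claw":0.08},
  ],
)

```text
t: 50.6
tool_pos: [548.5, 94.9, 149.5]
ee_rot: [0.714, 0.701, 0.0, 0.0]
ft_force: [0.4, -0.6, -0.4]
opening: 0.92
grip_force: 0.0
```

```bash
python3 -c "
from h import *
st();cupfit(28);plan([(453,26,130,89),(453,26,4,89)]);t=cap('top')"
```

```text
t 50.6 pos [548.5  94.9 149.5] q [7.136e-01 7.005e-01 1.000e-04 3.000e-04] f [ 0.4 -0.6 -0.4] op 0.92 g 0.0
R [[0.018, 1.0, 0.001], [1.0, -0.018, -0.0], [-0.0, 0.001, -1.0]] [ 0.21  0.41 -0.58  1.86  0.27  0.95 -0.51]
cup px [100. 136.] c 367.5 160.5 r 4.0 handle yaw nan
cup px [324. 204.] c 548.1 93.8 r 27.3 handle yaw 88.0
cup px [322. 312.] c 544.2 -10.7 r 11.5 handle yaw nan
from [547.8  94.6 148.5  -1.1]
slide [-0.0352, -0.0468, 0.0093] twz -45.0 rows>= 5 -> [500.4, 60.3, 139.3, 44.0]
slide [0.0082, -0.0579, 0.0093] twz -45.0 rows>= 5 -> [453.0, 26.0, 130.0, 89.0]
slide [0.0, 0.0, 0.126] twz -0.0 rows>= 3 -> [453.0, 26.0, 4.0, 89.0]
```

Both cups stand in the tray. I'll turn, close the fingers, and lower them into the gap between the bar and the lip to push the tray in for the first stage.

Call:
carry_out(
  rows=[
    {"slide":[-0.035,-0.047,0.009],"twist":[0,0,-45],"claw":0.0},
    {"slide":[-0.035,-0.047,0.009],"twist":[0,0,-45],"claw":0.0},
    {"slide":[-0.035,-0.047,0.009],"twist":[0,0,-45],"claw":0.0},
    {"slide":[-0.035,-0.047,0.009],"twist":[0,0,-45],"claw":0.0},
    {"slide":[-0.035,-0.047,0.009],"twist":[0,0,-45],"claw":0.0},
  ],
)

```text
t: 51.32
tool_pos: [499.9, 60.6, 139.1]
ee_rot: [0.391, 0.92, -0.0, -0.001]
ft_force: [0.2, 0.7, -0.3]
opening: 0.437
grip_force: 0.0
```

Call:
carry_out(
  rows=[
    {"slide":[0.008,-0.058,0.009],"twist":[0,0,-45],"claw":0.0},
    {"slide":[0.008,-0.058,0.009],"twist":[0,0,-45],"claw":0.0},
    {"slide":[0.008,-0.058,0.009],"twist":[0,0,-45],"claw":0.0},
    {"slide":[0.008,-0.058,0.009],"twist":[0,0,-45],"claw":0.0},
    {"slide":[0.008,-0.058,0.009],"twist":[0,0,-45],"claw":0.0},
  ],
)

```text
t: 51.95
tool_pos: [453.1, 26.3, 130.8]
ee_rot: [0.01, 1.0, 0.0, -0.001]
ft_force: [0.3, -0.1, 0.4]
opening: 0.012
grip_force: 0.0
```

```bash
python3 -c "
from h import *
capture('wrist');st();c=cap('wrist','w18.png');Q=world(c)
m=(Q[...,2]>29)&(Q[...,2]<48)&(Q[...,0]<445)&(Q[...,0]>405)&(abs(Q[...,1]-24)<60);print('bar',m.sum(),np.percentile(Q[m],[5,50,95],axis=0).round(1).tolist() if m.sum() else '')
plan([(453,26,4,89)])"
```

```text
t 52.0 pos [453.1  26.3 130.9] q [ 1.e-02  1.e+00  2.e-04 -6.e-04] f [ 1.5  0.7 -0.5] op 0.005 g 0.0
R [[-1.0, 0.02, -0.001], [0.02, 1.0, 0.0], [0.001, 0.0, -1.0]] [ 0.66  0.36 -0.96  2.09  0.39  0.88  1.02]
bar 1425 [[431.4, -27.0, 32.3], [435.6, 25.5, 35.7], [441.7, 79.2, 37.2]]
from [453.2  26.3 131.   88.8]
slide [0.0002, -0.0004, 0.127] twz -0.2 rows>= 3 -> [453.0, 26.0, 4.0, 89.0]
```

Call:
carry_out(
  rows=[
    {"slide":[-0.005,0,0.04],"twist":[0,0,0],"claw":0.0},
    {"slide":[-0.005,0,0.08],"twist":[0,0,0],"claw":0.0},
    {"slide":[-0.005,0,0.11],"twist":[0,0,0],"claw":0.0},
    {"slide":[-0.005,0,0.125],"twist":[0,0,0],"claw":0.0},
    {"slide":[-0.005,0,0.125],"twist":[0,0,0],"claw":0.0},
  ],
)

```text
t: 52.68
tool_pos: [458.2, 26.5, 6.0]
ee_rot: [0.009, 1.0, -0.0, -0.001]
ft_force: [-0.7, 0.5, 0.2]
opening: 0.008
grip_force: 0.0
```

Call:
carry_out(
  rows=[
    {"slide":[-0.005,0,0],"twist":[0,0,0],"claw":0.0},
    {"slide":[-0.01,0,0],"twist":[0,0,0],"claw":0.0},
    {"slide":[-0.017,0,0],"twist":[0,0,0],"claw":0.0},
    {"slide":[-0.025,0,0],"twist":[0,0,0],"claw":0.0},
    {"slide":[-0.035,0,0],"twist":[0,0,0],"claw":0.0},
  ],
)

```text
t: 53.3
tool_pos: [493.7, 25.5, 6.5]
ee_rot: [0.009, 1.0, -0.0, -0.0]
ft_force: [-2.7, 0.0, 1.9]
opening: 0.007
grip_force: 1.3
```

Call:
carry_out(
  rows=[
    {"slide":[-0.012,0,0],"twist":[0,0,0],"claw":0.0},
    {"slide":[-0.024,0,0],"twist":[0,0,0],"claw":0.0},
    {"slide":[-0.036,0,0],"twist":[0,0,0],"claw":0.0},
    {"slide":[-0.046,0,0],"twist":[0,0,0],"claw":0.0},
    {"slide":[-0.055,0,0],"twist":[0,0,0],"claw":0.0},
  ],
)

```text
t: 53.92
tool_pos: [549.2, 24.6, 6.4]
ee_rot: [0.009, 1.0, -0.0, -0.0]
ft_force: [-3.0, -1.1, 1.4]
opening: 0.008
grip_force: 1.3
```

```bash
python3 -c "
from h import *
capture('wrist');st()"
```

```text
t 53.98 pos [550.9  24.7   6.6] q [9.4e-03 1.0e+00 4.0e-04 1.2e-03] f [ 1.5 -0.   0.2] op 0.011 g 0.0
R [[-1.0, 0.019, 0.002], [0.019, 1.0, 0.001], [-0.002, 0.001, -1.0]] [ 0.43  0.67 -0.74  1.97  0.65  0.76  0.86]
```

Call:
carry_out(
  rows=[
    {"slide":[0.005,0,0],"twist":[0,0,0],"claw":0.0},
    {"slide":[0.008,0,-0.03],"twist":[0,0,0],"claw":0.0},
    {"slide":[0.008,0,-0.07],"twist":[0,0,0],"claw":0.0},
    {"slide":[0.04,0,-0.07],"twist":[0,0,0],"claw":0.0},
    {"slide":[0.068,0,-0.07],"twist":[0,0,0],"claw":0.0},
  ],
)

```text
t: 54.6
tool_pos: [479.7, 26.0, 76.9]
ee_rot: [0.009, 1.0, -0.0, 0.001]
ft_force: [0.6, 0.8, -0.3]
opening: 0.004
grip_force: 0.0
```

Call:
carry_out(
  rows=[
    {"slide":[0,0,0],"twist":[0,0,0],"claw":0.0},
    {"slide":[0,0,0.03],"twist":[0,0,0],"claw":0.0},
    {"slide":[0,0,0.06],"twist":[0,0,0],"claw":0.0},
    {"slide":[0,0,0.07],"twist":[0,0,0],"claw":0.0},
    {"slide":[0,0,0.07],"twist":[0,0,0],"claw":0.0},
  ],
)

```text
t: 55.22
tool_pos: [480.9, 26.2, 6.3]
ee_rot: [0.009, 1.0, 0.0, -0.0]
ft_force: [-0.2, -0.1, 0.5]
opening: 0.002
grip_force: 0.0
```

Call:
carry_out(
  rows=[
    {"slide":[-0.01,0,0],"twist":[0,0,0],"claw":0.0},
    {"slide":[-0.02,0,0],"twist":[0,0,0],"claw":0.0},
    {"slide":[-0.03,0,0],"twist":[0,0,0],"claw":0.0},
    {"slide":[-0.04,0,0],"twist":[0,0,0],"claw":0.0},
    {"slide":[-0.05,0,0],"twist":[0,0,0],"claw":0.0},
  ],
)

```text
t: 55.85
tool_pos: [531.0, 24.9, 6.5]
ee_rot: [0.009, 1.0, -0.0, -0.0]
ft_force: [-1.6, -0.2, 1.5]
opening: 0.002
grip_force: 1.3
```

Call:
carry_out(
  rows=[
    {"slide":[-0.01,0,0],"twist":[0,0,0],"claw":0.0},
    {"slide":[-0.02,0,0],"twist":[0,0,0],"claw":0.0},
    {"slide":[-0.028,0,0],"twist":[0,0,0],"claw":0.0},
    {"slide":[-0.036,0,0],"twist":[0,0,0],"claw":0.0},
    {"slide":[-0.04,0,0],"twist":[0,0,0],"claw":0.0},
  ],
)

```text
t: 56.48
tool_pos: [571.1, 24.3, 6.4]
ee_rot: [0.009, 1.0, 0.0, 0.0]
ft_force: [-1.7, 0.5, 0.9]
opening: 0.002
grip_force: 1.1
```

Pushing at about 2 N. The final bit I take slowly, to the stop.

Call:
carry_out(
  rows=[
    {"slide":[-0.003,0,0],"twist":[0,0,0],"claw":0.0},
    {"slide":[-0.006,0,0],"twist":[0,0,0],"claw":0.0},
    {"slide":[-0.009,0,0],"twist":[0,0,0],"claw":0.0},
    {"slide":[-0.012,0,0],"twist":[0,0,0],"claw":0.0},
    {"slide":[-0.012,0,0],"twist":[0,0,0],"claw":0.0},
  ],
)

```text
t: 57.1
tool_pos: [583.1, 24.0, 6.5]
ee_rot: [0.009, 1.0, 0.0, 0.001]
ft_force: [0.1, -1.0, -0.6]
opening: 0.002
grip_force: 0.2
```

Call:
carry_out(
  rows=[
    {"slide":[-0.002,0,0],"twist":[0,0,0],"claw":0.0},
    {"slide":[-0.004,0,0],"twist":[0,0,0],"claw":0.0},
    {"slide":[-0.006,0,0],"twist":[0,0,0],"claw":0.0},
    {"slide":[-0.006,0,0],"twist":[0,0,0],"claw":0.0},
  ],
)

```text
t: 57.6
tool_pos: [584.5, 23.9, 6.2]
ee_rot: [0.009, 1.0, -0.001, -0.004]
ft_force: [-10.9, 1.0, 9.1]
opening: 0.005
grip_force: 5.6
```

At the stop, with 11 N in x. I'll back off, clear away and check the whole scene.

Call:
carry_out(
  rows=[
    {"slide":[0.015,0,0],"twist":[0,0,0],"claw":0.0},
    {"slide":[0.04,0,0],"twist":[0,0,0],"claw":0.0},
    {"slide":[0.06,0,-0.03],"twist":[0,0,0],"claw":0.0},
    {"slide":[0.1,0,-0.08],"twist":[0,0,0],"claw":0.0},
    {"slide":[0.12,0,-0.13],"twist":[0,0,0],"claw":0.0},
  ],
)

```text
t: 58.22
tool_pos: [466.8, 25.9, 137.1]
ee_rot: [0.009, 1.0, -0.001, -0.0]
ft_force: [0.7, -0.5, 0.2]
opening: 0.008
grip_force: 0.0
```

Call:
carry_out(
  rows=[
    {"slide":[0,0.05,-0.05],"twist":[0,0,0],"claw":0.0},
    {"slide":[0,0.1,-0.1],"twist":[0,0,0],"claw":0.0},
    {"slide":[0,0.15,-0.1],"twist":[0,0,0],"claw":0.0},
    {"slide":[0,0.15,-0.1],"twist":[0,0,0],"claw":0.0},
    {"slide":[0,0.15,-0.1],"twist":[0,0,0],"claw":0.0},
  ],
)

```text
t: 58.85
tool_pos: [471.3, 175.6, 236.1]
ee_rot: [0.009, 1.0, -0.001, 0.0]
ft_force: [-0.4, -1.6, -0.4]
opening: 0.0
grip_force: 0.0
```

```bash
python3 -c "
from h import *
st();t=cap('top','t19.png');s=cap('scene','s19.png');W=world(t);S=world(s)
m=(W[...,2]>30)&(W[...,2]<50)&(W[...,0]>585)&(W[...,0]<620)&(abs(W[...,1]-24)<60);print('bar',m.sum(),np.nanmedian(W[m],axis=0))
r=(W[...,2]>32)&(W[...,2]<52)&(W[...,0]>625)&(W[...,0]<672)&(abs(W[...,1]-24)<150);print('lip x',np.percentile(W[r][:,0],[2,50,98]) if r.any() else '')
m=(W[...,2]>62)&(W[...,2]<72)&(abs(W[...,0]-391)<60)&(abs(W[...,1]+432)<50);print('case',cv2.minAreaRect(W[m][:,:2].astype(np.float32)))
b=(W[...,2]>60)&(abs(W[...,0]-411)<6)&(abs(W[...,1]+429)<5);print('button z',np.median(W[b][:,2]) if b.any() else '')
hs=cv2.cvtColor(t['pixels'],cv2.COLOR_RGB2HSV)
M=(abs(W[...,2]-12)<6)&(hs[...,1]>60)&(hs[...,0]<30);M=M.astype(np.uint8);M[:,:435]=0;M[:,505:]=0
v,u=np.where(M);q=np.array([ray(t,x,y,12)[:2] for x,y in zip(u,v)]).astype(np.float32);print('strip',cv2.minAreaRect(q))
for s_,ce,p in red_cups(s,S): print('scene red',s_,ce.round(0),np.nanmedian(p,axis=0).round(0))
a=cv2.resize(t['pixels'][100:300,240:510],(800,592));cv2.imwrite('pics/f19.png',a[:,:,::-1])"
```

```text
t 58.85 pos [471.3 175.6 236.1] q [ 8.9e-03  1.0e+00 -6.0e-04  4.0e-04] f [-0.4 -1.6 -0.4] op 0.0 g 0.0
R [[-1.0, 0.018, 0.001], [0.018, 1.0, -0.001], [-0.001, -0.001, -1.0]] [ 0.42  0.32 -1.04  1.86  0.31  1.13  0.81]
bar 179 [600.24202314  23.75349445  35.98192519]
lip x [630.01116612 648.71030538 667.88866384]
case ((388.1604309082031, -433.0064392089844), (77.22258758544922, 41.68574142456055), 6.566812038421631)
button z 75.84678581731964
strip ((499.84832763671875, -419.29937744140625), (379.5901184082031, 102.21463012695312), 6.436679840087891)
```

View pics/f19.png

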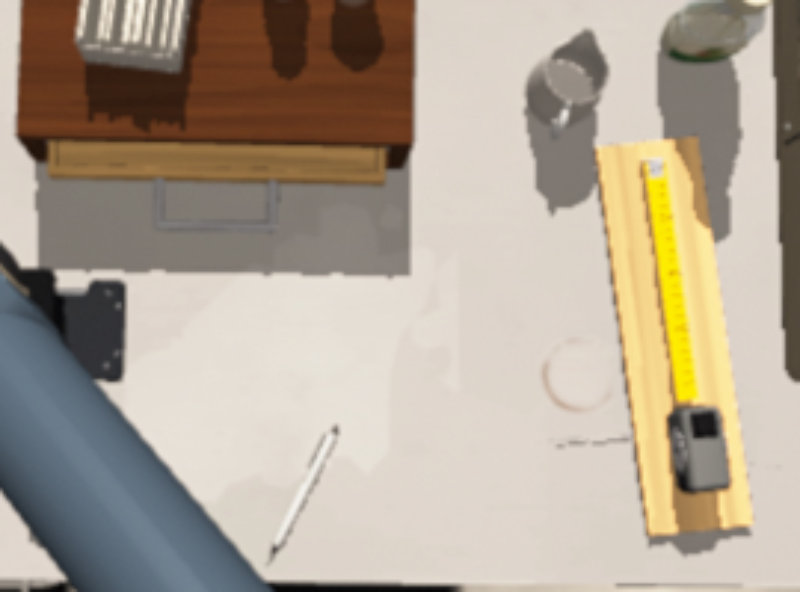

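The crop shows the tray fully in: the bar at (215,225) is at x = 600, 170 mm from the open stop. The tape stands locked on the strip with its case at (700,445) and hook at (655,165), and nothing else looks disturbed. Handing in.

```bash
python3 -c "
from h import *
print(hand_in())"
```

```text
the job is handed in; nothing more can be done
None
```

The job is handed in, with no verdict returned: the tape is locked at the tray's width and stands along the plywood strip, both red cups went upright into the tray, and the tray is fully in (I couldn't see the cups again once it was shut).

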